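# Find the spindle's flat, turn it to the key rack and hold the stop collar on it

## Robot

A 7-joint arm with a two-finger parallel gripper is mounted at the origin on the work surface. World frame = base frame: x ahead of the robot, y to its left, z up, the work surface at z = 0. Lengths are in m, angles in rad, forces in N, time in s.
With the tool pointing down it reaches from about 0.4 to 0.875 m from the base axis. Payload 6.5 kg.
Tool frame: the origin (TCP) lies at the very end of the fingers, on their centre line; the grasp point (between the pads) lies manip.hold_point_z behind it (manip.hold_point_z is the distance from the TCP to the grasp point, in m); z points along the fingers, x is the direction in which the jaws open and shut, and the axes are right-handed (so a half turn about z gives the same grasp; the last joint's range is limited). The gripper opens to 85 mm and grips with 20 to 120 N. Pads are 22 mm wide; open, the fingers measure 114 mm over their backs; the gripper's body (76 mm by 85 mm) begins 54 mm behind the grasp point. The pads swing forward as they close: fully open they stand 13 mm farther back than shut.
Start: joints at [1.196, 0.536, -0.004, 1.538, 0.003, 1.067, -0.071], TCP at [0.198, -0.619, 0.231] pointing down, gripper open.
Joint ranges: [-2.7, 2.7], [-0.37, 2.16], [-1.27, 1.26], [0.24, 2.4], [-1.31, 4.45], [0.19, 1.91], [-2.76, 2.76]. Speed limits (rad/s): [2.39, 2.39, 3.14, 3.14, 3.14, 3.14, 3.14].

## Interface

Orientations are given as a unit quaternion [x, y, z, w].
In Python, from workcell import manip gives the robot as it stands. The module is installed in compiled form; this text tells all that it offers.
- The arm moves only by the tool move_arm, never from a script. Its argument "deltas" is a list of rows, each an object with "dp": the shift along the tool's x, y, z in m, a list of three; "turn": the turn, a rotation vector about the tool's x, y, z in degrees, a list of three; "claw": the opening, from -1 (shut) to 1 (fully open). In form: [{"dp": [x, y, z], "turn": [ax, ay, az], "claw": claw}, ...]. A call has 1 to 5 rows; each row shifts and turns the commanded pose from where the row before left it, along the tool's axes as they then stand; what a row does not reach is not made up. A row lasts 1/10 s, in which the tool goes at most 50 mm and 8.59 degrees, less where a joint would pass 70% of its speed; a pose out of reach is approached as far as the arm can. A call is refused whole if a number of a shift passes 0.05 or a number of a turn 8.59, either way. A call with a gripper value outside its range is refused whole. The fingers move at their own pace and stop on an object; the grip force is fixed at half the most. Time passes only in rows, so rows that do not move let the fingers close. It gives the time, the measured TCP pose, the force and the opening at its end, in the units of the state.
- manip.read_state(): the state, without advancing time (a new reading comes with each control period).
- manip.get_image(name): name is "scene" or "top" or "wrist"; returns a dict with "image" (420x560x3 uint8, red, green, blue), "z_map" (420x560 float32, m along the optical axis (not along the pixel's ray), 0 where there is no reading), "vertical_fov" (degrees; the focal length in pixels is half the picture's height over the tangent of half this angle, whatever the lens; pixels are square), "cx", "cy" (the principal point, pixels), "camera_from_world" (4x4, takes a point from world to camera coordinates). Camera axes: x right, y down, z forward; pixel columns grow to the right and rows downward; lengths in m; the calibration is good to about 2 mm. A picture is of the moment at which its call begins.
- manip.sign_off(): hands the job in, once; it reports no verdict.
The state is a dict: "time_s": time; "joint_pos": joint angles; "qvel": joint speeds; "joint_efforts": joint torques, N m; "ee_pos": TCP position; "orientation": TCP orientation; "force": force on the tool from outside, world axes, zero at the start; "ft_torque": the same for the moment, N m; "grip_width": finger opening in m.
Only numpy, scipy, OpenCV 4.12 (cv2) and the standard library are available. Lean on these libraries where they do the work, as an engineer would, in place of code of your own. Each camera call takes 0.05 s, during which the arm holds its last target.

## Task

Pinch the upright lathe spindle by its top, feel for the flat ground into it and turn it until the flat squarely faces the hex key rack, which stands on one side of it or the other. Then pick up the steel collar, lower it level over the spindle with its thumbscrew pointing to the rack, and hold it at about the middle of the flat's height, drawn so that the screw's tip bears on the flat. Finish while still holding it there, not resting on the step below the flat, ready for someone to tighten the screw, and leave the tin, the bowl and the gouge where they are.

Things in the scene. Friction and masses are not known exactly. Their poses are not given: they have to be found in the camera images.
- cartridge: Grey bearing cartridge fixed to the bench, carrying the upright spindle: square flange 105 x 105 x 12 mm, round body 76 mm in diameter, top 50 mm above the bench. Origin at the centre of its underside.
- spindle: Steel shaft, 34 mm in diameter, standing 70 mm out of the cartridge. Origin on its axis 50 mm above the bench, z up. Turns only about z, either way, against slight friction (0.06 N m); stays where left. Its top 40 mm has one upright flat 10 mm from the axis (D section, 27 mm from flat to back); +x points straight out of the flat, so yaw is where it faces: at the start away from the robot within 55 degrees.
- flat_middle (a point): Middle of the spindle's flat, on its face: 10 mm from the axis, 50 mm above the spindle's origin, 100 mm above the bench. The flat runs 20 mm up and down from here, to the top rim (chamfered 2 mm) and to a square step out to the full round. Fingers closing across flat and back draw the flat square to the pads.
- collar: Loose dark steel ring lying flat on the bench: 56 mm outside, bore 38 mm, 24 mm high, 0.14 to 0.24 kg. Origin on its axis at its underside, z up. Its thumbscrew lies along +x at half height; outside, shank and 16 mm head reach to 43 mm from the axis. Can be gripped across its outside, 90 degrees from the screw. It fits over the spindle, 2 mm to spare all round, only with the screw on the flat's side.
- screw_tip (a point): Centre of the inner end of the collar's thumbscrew (6 mm thick): inside the bore, 12.5 mm from the collar's axis along its +x, 12 mm above its underside. It is 2.5 mm off the flat when collar and spindle are concentric, so the collar is moved 2.5 mm away from the rack to make the tip bear on the flat; let down, the tip catches on the step.
- key_rack: Wooden block 45 x 85 x 35 mm, fixed to the bench, with five T-handled hex keys standing in it in a row (tallest 108 mm above the bench). Origin at the centre of its underside. It stands about 165 to 190 mm from the spindle, on the robot's left or right side of it; the flat and the thumbscrew are to point from the spindle's axis to this origin.
- wax_tin: Bystander: loose metal tin 64 mm in diameter, 60 mm high, on the other side of the spindle from the key rack. Origin at the centre of its underside.
- bowl: Bystander: loose turned wooden bowl, 116 mm in diameter, 45 mm high, on the robot's left. Origin at the centre of its underside.
- gouge: Bystander: loose turning gouge with a wooden handle, about 350 mm long and 28 mm thick, lying on the robot's right. Origin on its underside, in the middle of the handle; +x towards the blade.
There are look-alikes about, which are no part of the job. Of the things shaped like the cartridge, the grey one is meant.

How it is judged:
By the outcome, as a careful person would: the job done as asked, in the order asked, and still so for the second after the job is handed in, while the arm keeps its last pose, push and grip.
It also fails if it takes over 72 s, if anything falls off the work surface, if the arm or the gripper's body presses on something with over 40 N, if the wrist force passes 120 N, or if a joint passes its speed limit or range.

## Working session

There is one attempt and no reset: what is moved stays moved. The work goes in short steps, Python scripts to look and compute and a tool call to move; the robot and the scene stay as the last step left them, time stands still between calls to the robot, and variables do not carry over. Pictures are saved under pics/ and viewed, and the job is handed in when it is done.

Besides the shell and the picture viewer there is one more tool, called after ">>>" in YAML: its name, and indented under it one key for each argument. move_arm: Moves the arm, as the interface text tells. Its arguments: {"type":"object","properties":{"deltas":{"type":"array","items":{"type":"object","properties":{"dp":{"type":"array","items":{"type":"number"}},"turn":{"type":"array","items":{"type":"number"}},"claw":{"type":"number"}}}}},"required":["deltas"]}

```bash
mkdir -p pics; cat > h.py <<'E'
import numpy as np,cv2
from scipy.spatial.transform import Rotation as R
from workcell import manip
def grab(n,fn=None):
    d=manip.get_image(n)
    np.savez('last_'+n+'.npz',**{k:np.array(v) for k,v in d.items()})
    if fn: cv2.imwrite('pics/'+fn,d['image'][:,:,::-1])
    return d
def load(n): return dict(np.load('last_'+n+'.npz'))
def pix2w(d,u,v,z=None):
    f=210/np.tan(np.radians(float(d['vertical_fov']))/2)
    u=np.asarray(u,float);v=np.asarray(v,float)
    if z is None: z=d['z_map'][v.astype(int),u.astype(int)]
    c=np.stack([(u-d['cx'])/f*z,(v-d['cy'])/f*z,z,np.ones_like(z)],-1)
    return (c@np.linalg.inv(d['camera_from_world']).T)[...,:3]
def cloud(d):
    v,u=np.mgrid[0:420,0:560]
    return pix2w(d,u,v)
def w2pix(d,p):
    f=210/np.tan(np.radians(float(d['vertical_fov']))/2)
    c=d['camera_from_world']@np.append(p,1); return f*c[0]/c[2]+d['cx'],f*c[1]/c[2]+d['cy']
E
python3 - <<'E'
from h import *
s=manip.read_state()
print({k:np.round(v,3) for k,v in s.items()},manip.hold_point_z)
for n in('scene','top','wrist'):
    d=grab(n,n+'0.png');print(n,d['vertical_fov'],d['cx'],d['cy'],np.linalg.inv(d['camera_from_world']).round(3))
E
```

```text
{'time_s': np.float64(0.0), 'joint_pos': array([ 1.196,  0.537, -0.004,  1.539,  0.003,  1.067, -0.071]), 'qvel': array([-0.001,  0.001,  0.001, -0.   , -0.001, -0.   , -0.002]), 'joint_efforts': array([-1.0000e-03, -5.8341e+01,  1.0480e+00, -2.5910e+01,  1.2000e-02,
        9.0000e-03, -0.0000e+00]), 'ee_pos': array([ 0.197, -0.619,  0.23 ]), 'orientation': array([ 0.807, -0.59 , -0.001, -0.   ]), 'force': array([-0.317,  0.124, -0.23 ]), 'ft_torque': array([-0.006, -0.059,  0.024]), 'grip_width': np.float64(0.086)} 0.0187
scene 56.9764444854431 278.0188855865628 208.35704690976218 [[ 0.61   0.678 -0.411  0.968]
 [ 0.793 -0.53   0.302 -0.272]
 [-0.013 -0.51  -0.86   0.84 ]
 [ 0.     0.     0.     1.   ]]
top 48.342427437372514 276.57602889279696 209.21438490941526 [[-0.004 -0.99   0.142  0.452]
 [-1.     0.009  0.03  -0.007]
 [-0.031 -0.142 -0.989  1.161]
 [ 0.     0.     0.     1.   ]]
wrist 60.62409262794353 277.61655013351765 213.35196918605922 [[ 0.304 -0.912 -0.274  0.268]
 [-0.953 -0.292 -0.085 -0.596]
 [-0.002  0.287 -0.958  0.373]
 [ 0.     0.     0.     1.   ]]
```

View pics/scene0.png

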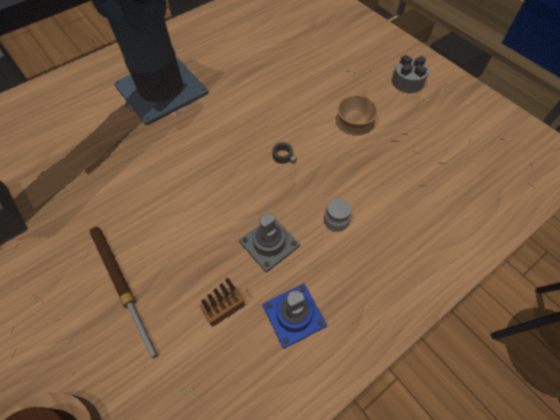

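View pics/top0.png

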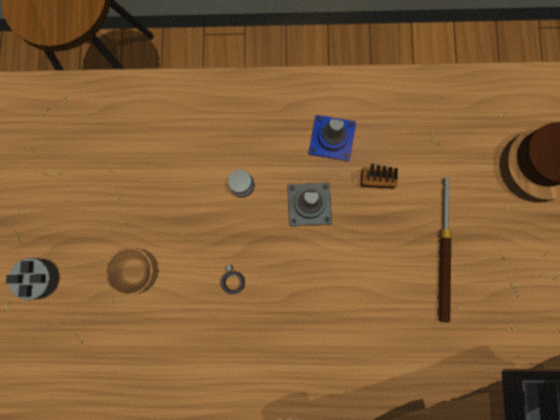

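The top view shows the grey cartridge at (311,204), the rack on the robot's right at (379,178), the collar at (233,283) with its screw toward (229,268), the tin at (240,183) and a blue decoy at (333,137). Next I'll measure these.

```bash
python3 - <<'E'
from h import *
d=load('top');P=cloud(d)
def crop(u0,u1,v0,v1,zl,zh):
    Q=P[v0:v1,u0:u1].reshape(-1,3);return Q[(Q[:,2]>zl)&(Q[:,2]<zh)]
for n,a in dict(rack=(350,410,155,200,.025,.045),spintop=(295,330,180,215,.112,.13),body=(285,340,178,230,.044,.056),flange=(280,340,175,235,.008,.017),tin=(220,262,162,205,.05,.07),collar=(212,255,258,300,.018,.032),screw=(212,255,255,274,.008,.032),bowl=(100,165,235,300,.035,.055)).items():
    Q=crop(*a); 
    (c,wh,an)=cv2.minAreaRect((Q[:,:2]*1000).astype(np.float32))
    print(n,len(Q),Q.mean(0).round(4),'rect',np.round(c,1),np.round(wh,1),round(an,1),'z',Q[:,2].max().round(3))
def zoom(n,u0,u1,v0,v1,k,fn):
    d=load(n);cv2.imwrite('pics/'+fn,cv2.resize(d['image'][v0:v1,u0:u1,::-1],None,fx=k,fy=k,interpolation=cv2.INTER_CUBIC))
zoom('top',200,420,150,310,3.6,'z1.png')
zoom('scene',190,360,130,340,2.8,'z2.png')
E
```

```text
rack 438 [ 0.6865 -0.2191  0.0351] rect [ 691.6 -223.3] [84.1 44.4] 86.3 z 0.045
spintop 155 [ 0.627  -0.053   0.1197] rect [625.9 -53.1] [31.7 25.3] 88.6 z 0.126
body 421 [ 0.6273 -0.0518  0.0488] rect [630.1 -52.5] [71.7 72.5] 35.0 z 0.056
flange 863 [ 0.6261 -0.0524  0.0124] rect [630.3 -53.2] [104.5 105. ] 2.1 z 0.017
tin 429 [0.6795 0.1159 0.0604] rect [679.6 115.6] [54.6 55. ] 89.9 z 0.068
collar 261 [0.4415 0.1365 0.0239] rect [440.7 138.8] [62.2 55.6] 51.0 z 0.031
screw 65 [0.469  0.1404 0.0209] rect [475.6 137.3] [33.  29.4] 89.7 z 0.029
bowl 582 [0.4664 0.3894 0.0429] rect [465.9 381.9] [115.2 111.5] 89.8 z 0.05
```

View pics/z1.png

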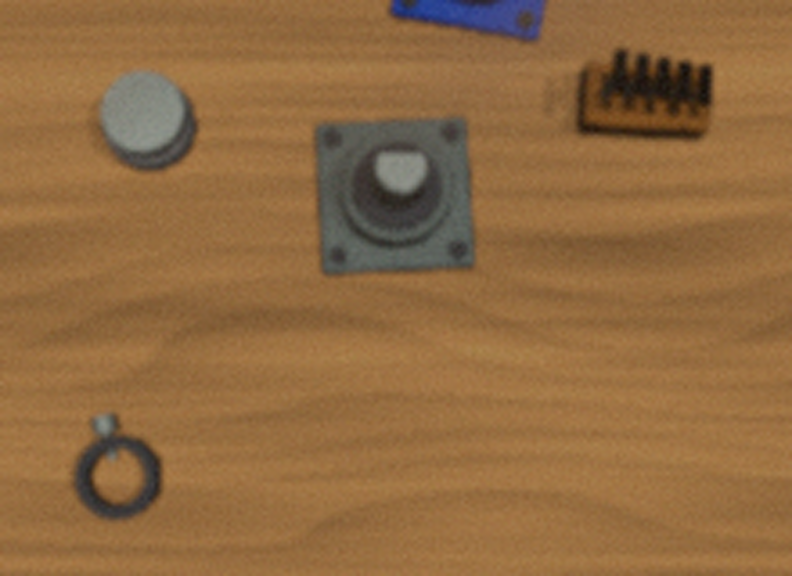

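View pics/z2.png

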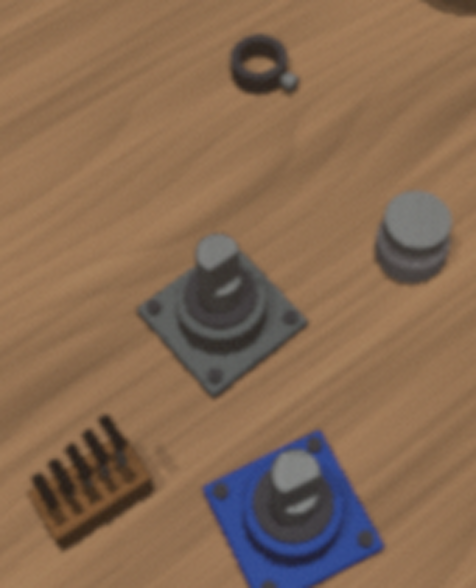

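```bash
cat >> h.py <<'E'
import json,sys
def plan(x,y,z,yaw,claw,dmax=.045,tmax=8.0,dz_first=False):
    s=manip.read_state();p=np.array(s['ee_pos']);r=R.from_quat(s['orientation'])
    c,sn=np.cos(np.radians(yaw)),np.sin(np.radians(yaw))
    T=R.from_matrix(np.array([[c,sn,0],[sn,-c,0],[0,0,-1]]).T.T)
    tv=(r.inv()*T).as_rotvec(degrees=True);dw=np.array([x,y,z])-p
    n=int(max(np.ceil(np.linalg.norm(dw)/dmax),np.ceil(np.abs(tv).max()/tmax),1))
    print('n',n,'dw',dw.round(4),'tv',tv.round(2))
    rows=[]
    for i in range(n):
        dp=np.round(r.inv().apply((np.array([x,y,z])-p)/(n-i)),4)
        t=np.round((r.inv()*T).as_rotvec(degrees=True)/(n-i),1)
        rows.append({"dp":(dp+0).tolist(),"turn":(t+0).tolist(),"claw":claw})
        p=p+r.apply(dp);r=r*R.from_rotvec(t,degrees=True)
    for i in range(0,n,5):print(json.dumps(rows[i:i+5]))
def st():
    s=manip.read_state();r=R.from_quat(s['orientation']).as_matrix()
    print('t',round(s['time_s'],2),'p',np.round(s['ee_pos'],4),'yaw',np.degrees(np.arctan2(r[1,0],r[0,0])).round(2),'zax',r[:,2].round(3),'F',np.round(s['force'],2),'M',np.round(s['ft_torque'],2),'w',np.round(s['grip_width'],4),'q',np.round(s['joint_pos'],2))
E
python3 -c "
from h import *
st();plan(.63,-.053,.24,-3,1)"
```

```text
t 0.15 p [ 0.1974 -0.6188  0.2306] yaw -72.3 zax [-0.     0.001 -1.   ] F [ 0.88 -0.1  -0.37] M [ 0.01 -0.02  0.01] w 0.085 q [ 1.2   0.54 -0.    1.54  0.    1.07 -0.07]
n 16 dw [0.4326 0.5658 0.0094] tv [-4.00e-02  7.00e-02 -6.93e+01]
[{"dp": [-0.0255, -0.0365, -0.0006], "turn": [0.0, 0.0, -4.3], "claw": 1}, {"dp": [-0.0227, -0.0383, -0.0006], "turn": [0.0, 0.0, -4.3], "claw": 1}, {"dp": [-0.0197, -0.0399, -0.0005], "turn": [0.0, 0.0, -4.3], "claw": 1}, {"dp": [-0.0167, -0.0413, -0.0006], "turn": [0.0, 0.0, -4.3], "claw": 1}, {"dp": [-0.0135, -0.0424, -0.0005], "turn": [0.0, 0.0, -4.3], "claw": 1}]
[{"dp": [-0.0103, -0.0433, -0.0006], "turn": [0.0, 0.0, -4.3], "claw": 1}, {"dp": [-0.007, -0.044, -0.0005], "turn": [0.0, 0.0, -4.4], "claw": 1}, {"dp": [-0.0037, -0.0444, -0.0006], "turn": [0.0, 0.0, -4.3], "claw": 1}, {"dp": [-0.0003, -0.0445, -0.0005], "turn": [0.0, 0.0, -4.4], "claw": 1}, {"dp": [0.0031, -0.0444, -0.0006], "turn": [0.0, 0.0, -4.3], "claw": 1}]
[{"dp": [0.0064, -0.044, -0.0005], "turn": [0.0, 0.0, -4.4], "claw": 1}, {"dp": [0.0098, -0.0434, -0.0006], "turn": [0.0, 0.0, -4.3], "claw": 1}, {"dp": [0.013, -0.0426, -0.0005], "turn": [0.0, 0.0, -4.4], "claw": 1}, {"dp": [0.0162, -0.0414, -0.0006], "turn": [0.0, 0.0, -4.3], "claw": 1}, {"dp": [0.0193, -0.0401, -0.0005], "turn": [0.0, 0.0, -4.4], "claw": 1}]
[{"dp": [0.0224, -0.0386, -0.0006], "turn": [-0.1, 0.0, -4.3], "claw": 1}]
```

>>> move_arm:
  deltas:
    - {"dp": [-0.026, -0.037, 0], "turn": [0, 0, -4.3], "claw": 1}
    - {"dp": [-0.023, -0.038, 0], "turn": [0, 0, -4.3], "claw": 1}
    - {"dp": [-0.02, -0.04, 0], "turn": [0, 0, -4.3], "claw": 1}
    - {"dp": [-0.017, -0.041, 0], "turn": [0, 0, -4.3], "claw": 1}
    - {"dp": [-0.014, -0.042, 0], "turn": [0, 0, -4.3], "claw": 1}

```text
time_s: 0.65
ee_pos: [0.3323, -0.4393, 0.2312]
orientation: [0.904, -0.428, -0.0, -0.0]
force: [1.0, -0.2, 0.3]
grip_width: 0.0856
```

>>> move_arm:
  deltas:
    - {"dp": [-0.01, -0.043, -0.002], "turn": [0, 0, -4.3], "claw": 1}
    - {"dp": [-0.007, -0.044, -0.002], "turn": [0, 0, -4.3], "claw": 1}
    - {"dp": [-0.004, -0.044, -0.002], "turn": [0, 0, -4.3], "claw": 1}
    - {"dp": [0, -0.044, -0.002], "turn": [0, 0, -4.3], "claw": 1}
    - {"dp": [0.003, -0.044, -0.002], "turn": [0, 0, -4.3], "claw": 1}

```text
time_s: 1.15
ee_pos: [0.4668, -0.2643, 0.2413]
orientation: [0.968, -0.252, -0.0, 0.0]
force: [0.2, -0.4, 0.4]
grip_width: 0.0855
```

```bash
python3 -c "
from h import *
st();plan(.57,-.053,.24,-3,1)
grab('wrist','w1.png')"
```

```text
t 1.15 p [ 0.4668 -0.2643  0.2413] yaw -29.14 zax [-0. -0. -1.] F [ 0.22 -0.35  0.44] M [ 0.01 -0.03 -0.08] w 0.0855 q [ 0.68  0.35 -0.31  1.82  0.13  0.99 -0.19]
n 6 dw [ 0.1032  0.2113 -0.0013] tv [ 1.000e-02  1.000e-02 -2.614e+01]
[{"dp": [-0.0021, -0.0391, 0.0002], "turn": [0.0, 0.0, -4.4], "claw": 1}, {"dp": [0.0009, -0.0392, 0.0002], "turn": [0.0, 0.0, -4.3], "claw": 1}, {"dp": [0.0038, -0.039, 0.0002], "turn": [0.0, 0.0, -4.4], "claw": 1}, {"dp": [0.0068, -0.0386, 0.0002], "turn": [0.0, 0.0, -4.3], "claw": 1}, {"dp": [0.0096, -0.038, 0.0002], "turn": [0.0, 0.0, -4.4], "claw": 1}]
[{"dp": [0.0126, -0.0371, 0.0003], "turn": [0.0, 0.0, -4.3], "claw": 1}]
```

View pics/w1.png

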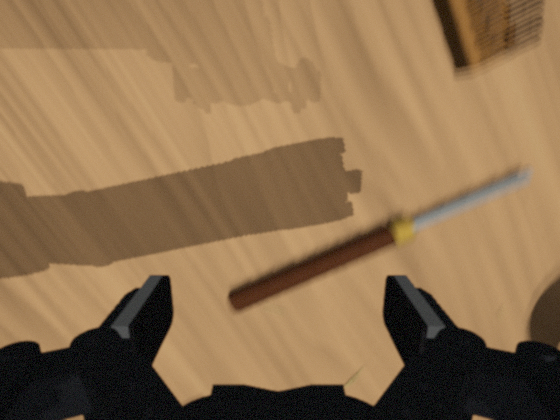

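>>> move_arm:
  deltas:
    - {"dp": [0.0, -0.041, 0], "turn": [0, 0, -4.4], "claw": 1}
    - {"dp": [0.004, -0.041, 0], "turn": [0, 0, -4.4], "claw": 1}
    - {"dp": [0.008, -0.041, 0], "turn": [0, 0, -4.4], "claw": 1}
    - {"dp": [0.012, -0.041, 0], "turn": [0, 0, -4.3], "claw": 1}
    - {"dp": [0.016, -0.041, 0], "turn": [0, 0, -4.3], "claw": 1}

```text
time_s: 1.7
ee_pos: [0.5763, -0.085, 0.2411]
orientation: [0.998, -0.064, -0.0, 0.0]
force: [0.1, 0.1, 0.4]
grip_width: 0.0859
```

```bash
python3 -c "
from h import *
st();plan(.63,-.053,.24,-2,1)"
```

```text
t 1.7 p [ 0.5763 -0.085   0.2411] yaw -7.39 zax [-0. -0. -1.] F [0.1  0.09 0.39] M [-0.02 -0.03  0.01] w 0.0859 q [ 0.4   0.45 -0.45  1.69  0.22  1.05 -0.24]
n 2 dw [ 0.0537  0.032  -0.0011] tv [ 0.02  0.03 -5.39]
[{"dp": [0.0246, -0.0193, 0.0005], "turn": [0.0, 0.0, -2.7], "claw": 1}, {"dp": [0.0254, -0.0182, 0.0006], "turn": [0.0, 0.0, -2.7], "claw": 1}]
```

>>> move_arm:
  deltas:
    - {"dp": [0.025, -0.019, 0], "turn": [0, 0, -3], "claw": 1}
    - {"dp": [0.025, -0.018, 0], "turn": [0, 0, -3], "claw": 1}
    - {"dp": [0, 0, 0], "turn": [0, 0, 0], "claw": 1}

```text
time_s: 2.0
ee_pos: [0.6318, -0.0508, 0.2408]
orientation: [1.0, -0.011, 0.001, -0.001]
force: [-0.2, 0.2, -0.7]
grip_width: 0.0853
```

```bash
python3 -c "
from h import *
st()
d=grab('wrist','w2.png');P=cloud(d)
for a,b in((.112,.13),(.044,.056),(.008,.017)):
    m=(P[...,2]>a)&(P[...,2]<b)&(abs(P[...,0]-.63)<.075)&(abs(P[...,1]+.053)<.08);Q=P[m]
    c,wh,an=cv2.minAreaRect((Q[:,:2]*1000).astype(np.float32));print(len(Q),np.round(c,1),np.round(wh,1),round(an,1),Q.mean(0).round(4))
"
```

```text
t 2.0 p [ 0.6318 -0.0508  0.2408] yaw -1.22 zax [ 0.001  0.003 -1.   ] F [-0.2   0.16 -0.7 ] M [0.03 0.   0.02] w 0.0853 q [ 0.33  0.54 -0.46  1.55  0.26  1.11 -0.21]
1293 [628.4 -54.1] [34.4 26.3] 89.4 [ 0.6295 -0.0528  0.1198]
2275 [632.1 -51.4] [69.  73.2] 83.9 [ 0.6325 -0.0449  0.0484]
4478 [631.5 -54.1] [105.2 105.4] 2.2 [ 0.632  -0.0425  0.0123]
```

View pics/w2.png

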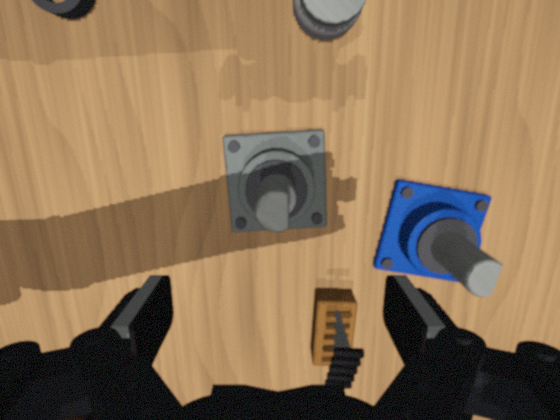

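Wrist view: grey spindle top at (272,212), rack block at (335,325), blue decoy at (440,250).

```bash
python3 -c "
from h import *
d=load('wrist');P=cloud(d)
m=(P[...,2]>.114)&(P[...,2]<.126)&(abs(P[...,0]-.63)<.03)&(abs(P[...,1]+.053)<.03);Q=P[m][:,:2]*1000
for y in range(-72,-34,3):
    q=Q[(Q[:,1]>y)&(Q[:,1]<=y+3)]
    if len(q): print(y+1.5,q[:,0].min().round(1),q[:,0].max().round(1))
m=(P[...,2]>.029)&(P[...,2]<.039)&(P[...,0]>.6)&(P[...,1]<-.14);Q=P[m]
c,wh,an=cv2.minAreaRect((Q[:,:2]*1000).astype(np.float32));print(len(Q),np.round(c,1),np.round(wh,1),round(an,1))
cv2.imwrite('pics/w2z.png',cv2.resize(d['image'][170:240,230:330,::-1],None,fx=7,fy=7,interpolation=2))
"
```

```text
-70.5 624.9 638.2
-67.5 620.3 641.3
-64.5 618.0 641.5
-61.5 616.6 641.4
-58.5 615.2 641.5
-55.5 615.2 641.5
-52.5 615.4 641.6
-49.5 615.5 641.6
-46.5 616.3 640.8
-43.5 617.9 640.9
-40.5 620.2 641.0
-37.5 624.2 638.7
1927 [ 693.6 -224.7] [85.6 45.1] 86.3
```

View pics/w2z.png

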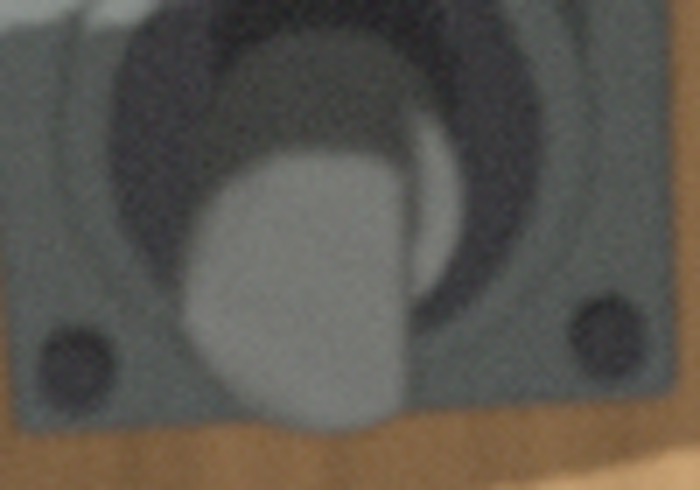

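```bash
python3 -c "
from h import *
plan(.6282,-.054,.092,0,1,dmax=.035)"
```

```text
n 5 dw [-0.002  -0.0012 -0.1486] tv [-0.07  0.03 -1.39]
[{"dp": [-0.0004, 0.0003, 0.0297], "turn": [0.0, 0.0, -0.3], "claw": 1}, {"dp": [-0.0004, 0.0003, 0.0297], "turn": [0.0, 0.0, -0.3], "claw": 1}, {"dp": [-0.0004, 0.0003, 0.0297], "turn": [0.0, 0.0, -0.3], "claw": 1}, {"dp": [-0.0003, 0.0003, 0.0297], "turn": [0.0, 0.0, -0.2], "claw": 1}, {"dp": [-0.0004, 0.0002, 0.0298], "turn": [-0.1, 0.0, -0.3], "claw": 1}]
```

>>> move_arm:
  deltas:
    - {"dp": [-0.001, 0.001, 0.03], "turn": [0, 0, 0], "claw": 1}
    - {"dp": [-0.001, 0, 0.03], "turn": [0, 0, -0.5], "claw": 1}
    - {"dp": [-0.001, 0.001, 0.03], "turn": [0, 0, 0], "claw": 1}
    - {"dp": [0, 0, 0.025], "turn": [0, 0, 0], "claw": 1}
    - {"dp": [0, 0, 0], "turn": [0, 0, 0], "claw": 1}

```text
time_s: 2.55
ee_pos: [0.6227, -0.058, 0.1227]
orientation: [1.0, -0.01, -0.004, 0.0]
force: [-0.4, -0.5, -0.7]
grip_width: 0.0853
```

```bash
python3 -c "
from h import *
st();plan(.6282,-.054,.092,0,1,dmax=.035)"
```

```text
t 2.55 p [ 0.6227 -0.058   0.1227] yaw -1.12 zax [-0.008 -0.001 -1.   ] F [-0.43 -0.48 -0.72] M [ 0.05  0.05 -0.01] w 0.0853 q [ 0.31  0.67 -0.42  1.66  0.33  0.89 -0.26]
n 1 dw [ 0.0055  0.004  -0.0307] tv [ 0.04  0.44 -1.12]
[{"dp": [0.0057, -0.0041, 0.0306], "turn": [0.0, 0.4, -1.1], "claw": 1}]
```

>>> move_arm:
  deltas:
    - {"dp": [0, 0, 0], "turn": [0, 0, 0], "claw": 1}
    - {"dp": [0, 0, 0], "turn": [0, 0, 0], "claw": 1}

```text
time_s: 2.75
ee_pos: [0.6274, -0.0568, 0.1281]
orientation: [1.0, -0.009, 0.001, 0.0]
force: [0.2, -0.2, 0.1]
grip_width: 0.0855
```

```bash
python3 -c "
from h import *
st();plan(.6282,-.054,.092,0,1,dmax=.035)"
```

```text
t 2.75 p [ 0.6274 -0.0568  0.1281] yaw -1.05 zax [ 0.003 -0.    -1.   ] F [ 0.21 -0.18  0.11] M [-0.02 -0.02 -0.01] w 0.0855 q [ 0.31  0.66 -0.42  1.65  0.33  0.9  -0.26]
n 2 dw [ 0.0008  0.0028 -0.0361] tv [ 0.02 -0.14 -1.05]
[{"dp": [0.0003, -0.0014, 0.0181], "turn": [0.0, -0.1, -0.5], "claw": 1}, {"dp": [0.0004, -0.0014, 0.018], "turn": [0.0, 0.0, -0.6], "claw": 1}]
```

>>> move_arm:
  deltas:
    - {"dp": [0, -0.001, 0.015], "turn": [0, 0, -0.5], "claw": 1}
    - {"dp": [0, -0.002, 0.015], "turn": [0, 0, -0.5], "claw": 1}
    - {"dp": [0.001, 0, 0.006], "turn": [0, 0, 0], "claw": 1}
    - {"dp": [0, 0, 0], "turn": [0, 0, 0], "claw": 1}
    - {"dp": [0, 0, 0], "turn": [0, 0, 0], "claw": 1}

```text
time_s: 3.25
ee_pos: [0.6275, -0.0533, 0.0901]
orientation: [1.0, 0.0, -0.0, -0.0]
force: [-0.6, -0.7, 0.6]
grip_width: 0.0854
```

```bash
python3 -c "
from h import *
st()"
```

```text
t 3.25 p [ 0.6275 -0.0533  0.0901] yaw 0.0 zax [-0.  0. -1.] F [-0.58 -0.74  0.59] M [-0.04 -0.06  0.01] w 0.0854 q [ 0.3   0.71 -0.41  1.67  0.36  0.84 -0.26]
```

Now I'll close on the flat and the back.

>>> move_arm:
  deltas:
    - {"dp": [0, 0, 0], "turn": [0, 0, 0], "claw": -1}
    - {"dp": [0, 0, 0], "turn": [0, 0, 0], "claw": -1}
    - {"dp": [0, 0, 0], "turn": [0, 0, 0], "claw": -1}
    - {"dp": [0, 0, 0], "turn": [0, 0, 0], "claw": -1}
    - {"dp": [0, 0, 0], "turn": [0, 0, 0], "claw": -1}

```text
time_s: 3.75
ee_pos: [0.6276, -0.0534, 0.0907]
orientation: [1.0, -0.0, -0.0, 0.0]
force: [-0.9, 0.5, 4.5]
grip_width: 0.0256
```

```bash
python3 -c "
from h import *
st()"
```

```text
t 3.75 p [ 0.6276 -0.0534  0.0907] yaw -0.01 zax [-0. -0. -1.] F [-0.92  0.52  4.52] M [ 0.01  0.47 -0.  ] w 0.0256 q [ 0.3   0.71 -0.41  1.67  0.36  0.84 -0.26]
```

>>> move_arm:
  deltas:
    - {"dp": [0, 0, 0], "turn": [0, 0, 2], "claw": -1}
    - {"dp": [0, -0.0003, 0], "turn": [0, 0, 4], "claw": -1}
    - {"dp": [0, -0.0003, 0], "turn": [0, 0, 5], "claw": -1}
    - {"dp": [0, -0.0003, 0], "turn": [0, 0, 5], "claw": -1}
    - {"dp": [0, -0.0003, 0], "turn": [0, 0, 5], "claw": -1}

```text
time_s: 4.25
ee_pos: [0.6282, -0.0522, 0.0907]
orientation: [0.983, -0.185, 0.0, -0.0]
force: [-0.1, -0.3, 3.0]
grip_width: 0.0256
```

```bash
python3 -c "
from h import *
st()"
```

```text
t 4.25 p [ 0.6282 -0.0522  0.0907] yaw -21.3 zax [ 0.001 -0.    -1.   ] F [-0.1  -0.27  3.  ] M [-0.    0.25  0.06] w 0.0256 q [ 0.23  0.7  -0.32  1.67  0.28  0.82 -0.58]
```

Low forces and a torque of 0.06 N m, so the spindle is turning with the jaws.

>>> move_arm:
  deltas:
    - {"dp": [0, -0.0003, 0], "turn": [0, 0, 5], "claw": -1}
    - {"dp": [0, -0.0003, 0], "turn": [0, 0, 5], "claw": -1}
    - {"dp": [0, -0.0003, 0], "turn": [0, 0, 5], "claw": -1}
    - {"dp": [0, -0.0003, 0], "turn": [0, 0, 5], "claw": -1}
    - {"dp": [0, -0.0003, 0], "turn": [0, 0, 5], "claw": -1}

```text
time_s: 4.75
ee_pos: [0.6294, -0.0513, 0.0907]
orientation: [0.919, -0.393, 0.001, -0.0]
force: [0.7, -1.5, 2.0]
grip_width: 0.0255
```

>>> move_arm:
  deltas:
    - {"dp": [0, -0.0003, 0], "turn": [0, 0, 5], "claw": -1}
    - {"dp": [0, -0.0003, 0], "turn": [0, 0, 5], "claw": -1}
    - {"dp": [0, -0.0003, 0], "turn": [0, 0, 5], "claw": -1}
    - {"dp": [0, -0.0003, 0], "turn": [0, 0, 5], "claw": -1}
    - {"dp": [0, -0.0003, 0], "turn": [0, 0, 4], "claw": -1}

```text
time_s: 5.25
ee_pos: [0.6308, -0.051, 0.0907]
orientation: [0.818, -0.576, 0.001, -0.0]
force: [1.8, -1.9, 0.9]
grip_width: 0.0253
```

>>> move_arm:
  deltas:
    - {"dp": [0, 0, 0], "turn": [0, 0, 0], "claw": -1}
    - {"dp": [0, 0, 0], "turn": [0, 0, 0], "claw": -1}
    - {"dp": [0, 0, 0], "turn": [0, 0, 0], "claw": -1}

```text
time_s: 5.55
ee_pos: [0.6308, -0.0509, 0.0908]
orientation: [0.819, -0.574, 0.001, -0.0]
force: [3.5, -3.9, 2.0]
grip_width: 0.0257
```

```bash
python3 -c "
from h import *
st()"
```

```text
t 5.55 p [ 0.6308 -0.0509  0.0908] yaw -69.99 zax [ 0.002 -0.001 -1.   ] F [ 3.52 -3.89  1.99] M [-0.49 -0.58 -0.07] w 0.0257 q [ 0.08  0.68 -0.11  1.68  0.1   0.79 -1.29]
```

>>> move_arm:
  deltas:
    - {"dp": [0, 0, 0], "turn": [0, 0, 0], "claw": 1}
    - {"dp": [0, 0, 0], "turn": [0, 0, 0], "claw": 1}
    - {"dp": [0, 0, 0], "turn": [0, 0, 0], "claw": 1}
    - {"dp": [0, 0, 0], "turn": [0, 0, 0], "claw": 1}

```text
time_s: 5.95
ee_pos: [0.6293, -0.0496, 0.09]
orientation: [0.819, -0.573, -0.001, 0.0]
force: [0.5, 0.1, 0.9]
grip_width: 0.0815
```

>>> move_arm:
  deltas:
    - {"dp": [0, 0, -0.015], "turn": [0, 0, 0], "claw": 1}
    - {"dp": [0, 0, -0.03], "turn": [0, 0, 0], "claw": 1}
    - {"dp": [0, 0, -0.04], "turn": [0, 0, 0], "claw": 1}
    - {"dp": [0, 0, -0.04], "turn": [0, 0, 0], "claw": 1}
    - {"dp": [0, 0, -0.02], "turn": [0, 0, 0], "claw": 1}

```text
time_s: 6.45
ee_pos: [0.6315, -0.05, 0.2406]
orientation: [0.819, -0.574, 0.003, -0.002]
force: [1.0, -0.2, 0.5]
grip_width: 0.085
```

>>> move_arm:
  deltas:
    - {"dp": [0, 0, 0], "turn": [0, 0, 0], "claw": 1}
    - {"dp": [0, 0, 0], "turn": [0, 0, 0], "claw": 1}
    - {"dp": [0, 0, 0], "turn": [0, 0, 0], "claw": 1}

```text
time_s: 6.75
ee_pos: [0.6288, -0.05, 0.2343]
orientation: [0.819, -0.574, -0.001, 0.001]
force: [-0.4, 0.2, -0.7]
grip_width: 0.0853
```

```bash
python3 - <<'E'
from h import *
st()
d=grab('wrist','w3.png');P=cloud(d)
m=(P[...,2]>.114)&(P[...,2]<.126)&(abs(P[...,0]-.63)<.03)&(abs(P[...,1]+.053)<.03);Q=P[m][:,:2]*1000
c,wh,an=cv2.minAreaRect(Q.astype(np.float32));print(len(Q),np.round(c,1),np.round(wh,1),round(an,1))
# support-width profile vs angle
for a in range(-90,-50,2):
    n=np.array([np.cos(np.radians(a)),np.sin(np.radians(a))]);h=Q@n
    print(a,np.percentile(h,99.7).round(2)-np.dot(n,[631.6,-54.0]).round(2),(np.sum(h>h.max()-1.5)),end=' | ')
m=(P[...,2]>.008)&(P[...,2]<.017)&(abs(P[...,0]-.63)<.075)&(abs(P[...,1]+.053)<.08);Q=P[m]
c,wh,an=cv2.minAreaRect((Q[:,:2]*1000).astype(np.float32));print('\nflange',np.round(c,1),np.round(wh,1))
E
```

```text
t 6.75 p [ 0.6288 -0.05    0.2343] yaw -70.0 zax [-0.002  0.    -1.   ] F [-0.44  0.23 -0.73] M [-0.04  0.01 -0.03] w 0.0853 q [ 0.09  0.51 -0.12  1.58  0.07  1.06 -1.27]
1351 [630.5 -50.6] [34.1 26.4] 20.9
-90 12.879999999999995 10 | -88 12.61999999999999 11 | -86 12.36 12 | -84 12.090000000000003 12 | -82 11.800000000000011 14 | -80 11.5 17 | -78 11.190000000000026 20 | -76 10.870000000000005 24 | -74 10.490000000000009 34 | -72 10.119999999999976 57 | -70 9.78000000000003 74 | -68 9.779999999999973 74 | -66 10.180000000000007 52 | -64 10.549999999999955 33 | -62 10.900000000000034 25 | -60 11.25 22 | -58 11.579999999999984 19 | -56 11.910000000000025 16 | -54 12.29000000000002 15 | -52 12.689999999999998 14 | 
flange [631.5 -53.8] [105.3 105. ]
```

View pics/w3.png

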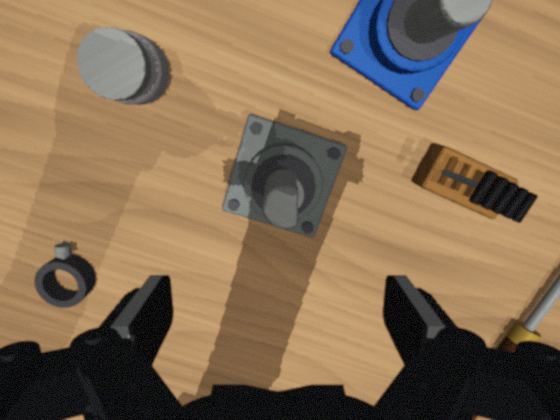

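```bash
python3 - <<'E'
from h import *
d=load('wrist');P=cloud(d)
m=(P[...,2]>.029)&(P[...,2]<.039)&(P[...,0]>.6)&(P[...,1]<-.14);Q=P[m]
c,wh,an=cv2.minAreaRect((Q[:,:2]*1000).astype(np.float32));print(len(Q),np.round(c,1),np.round(wh,1),round(an,1))
m=(P[...,2]>.019)&(P[...,2]<.031)&(np.hypot(P[...,0]-.442,P[...,1]-.138)<.035);Q=P[m]
print('collar',len(Q),cv2.minEnclosingCircle((Q[:,:2]*1000).astype(np.float32)))
plan(.44,.138,.23,104,1,tmax=8.2)
E
```

```text
2523 [ 693.6 -224.4] [85.3 45. ] 86.5
collar 1310 ((443.9647216796875, 138.33998107910156), 32.95407485961914)
n 22 dw [-0.1888  0.188  -0.004 ] tv [-7.00e-02  2.10e-01 -1.74e+02]
[{"dp": [-0.011, 0.0051, 0.0002], "turn": [0.0, 0.0, -7.9], "claw": 1}, {"dp": [-0.0116, 0.0036, 0.0002], "turn": [0.0, 0.0, -7.9], "claw": 1}, {"dp": [-0.0119, 0.002, 0.0002], "turn": [0.0, 0.0, -7.9], "claw": 1}, {"dp": [-0.0121, 0.0003, 0.0002], "turn": [0.0, 0.0, -7.9], "claw": 1}, {"dp": [-0.012, -0.0014, 0.0002], "turn": [0.0, 0.0, -7.9], "claw": 1}]
[{"dp": [-0.0117, -0.003, 0.0002], "turn": [0.0, 0.0, -7.9], "claw": 1}, {"dp": [-0.0112, -0.0046, 0.0002], "turn": [0.0, 0.0, -7.9], "claw": 1}, {"dp": [-0.0105, -0.0061, 0.0002], "turn": [0.0, 0.0, -7.9], "claw": 1}, {"dp": [-0.0095, -0.0075, 0.0002], "turn": [0.0, 0.0, -7.9], "claw": 1}, {"dp": [-0.0084, -0.0087, 0.0002], "turn": [0.0, 0.0, -7.9], "claw": 1}]
[{"dp": [-0.0071, -0.0098, 0.0002], "turn": [0.0, 0.0, -7.9], "claw": 1}, {"dp": [-0.0057, -0.0107, 0.0002], "turn": [0.0, 0.0, -7.9], "claw": 1}, {"dp": [-0.0042, -0.0114, 0.0002], "turn": [0.0, 0.0, -7.9], "claw": 1}, {"dp": [-0.0026, -0.0118, 0.0002], "turn": [0.0, 0.0, -7.9], "claw": 1}, {"dp": [-0.001, -0.0121, 0.0002], "turn": [0.0, 0.0, -7.9], "claw": 1}]
[{"dp": [0.0007, -0.0121, 0.0002], "turn": [0.0, 0.0, -7.9], "claw": 1}, {"dp": [0.0023, -0.0119, 0.0002], "turn": [0.0, 0.0, -7.9], "claw": 1}, {"dp": [0.004, -0.0114, 0.0002], "turn": [0.0, 0.0, -7.9], "claw": 1}, {"dp": [0.0055, -0.0108, 0.0002], "turn": [0.0, 0.0, -7.9], "claw": 1}, {"dp": [0.0069, -0.0099, 0.0002], "turn": [0.0, 0.0, -8.0], "claw": 1}]
[{"dp": [0.0082, -0.0089, 0.0003], "turn": [-0.1, 0.0, -7.9], "claw": 1}, {"dp": [0.0094, -0.0076, 0.0002], "turn": [0.0, 0.0, -8.0], "claw": 1}]
```

>>> move_arm:
  deltas:
    - {"dp": [-0.011, 0.005, 0], "turn": [0, 0, -8], "claw": 1}
    - {"dp": [-0.0115, 0.0035, 0], "turn": [0, 0, -8], "claw": 1}
    - {"dp": [-0.012, 0.002, 0], "turn": [0, 0, -8], "claw": 1}
    - {"dp": [-0.012, 0, 0], "turn": [0, 0, -8], "claw": 1}
    - {"dp": [-0.012, -0.0015, 0], "turn": [0, 0, -8], "claw": 1}

```text
time_s: 7.3
ee_pos: [0.5862, -0.0068, 0.2341]
orientation: [0.967, -0.256, -0.001, 0.0]
force: [0.8, -0.1, 0.1]
grip_width: 0.0854
```

>>> move_arm:
  deltas:
    - {"dp": [-0.0115, -0.003, 0], "turn": [0, 0, -8], "claw": 1}
    - {"dp": [-0.011, -0.0045, 0], "turn": [0, 0, -8], "claw": 1}
    - {"dp": [-0.0105, -0.006, 0], "turn": [0, 0, -8], "claw": 1}
    - {"dp": [-0.0095, -0.0075, 0], "turn": [0, 0, -8], "claw": 1}
    - {"dp": [-0.0085, -0.0085, 0], "turn": [0, 0, -8], "claw": 1}

```text
time_s: 7.8
ee_pos: [0.543, 0.0348, 0.2342]
orientation: [0.996, 0.09, -0.001, -0.0]
force: [0.3, -0.8, -0.4]
grip_width: 0.0854
```

>>> move_arm:
  deltas:
    - {"dp": [-0.007, -0.01, 0], "turn": [0, 0, -8], "claw": 1}
    - {"dp": [-0.0055, -0.0105, 0], "turn": [0, 0, -8], "claw": 1}
    - {"dp": [-0.004, -0.0115, 0], "turn": [0, 0, -8], "claw": 1}
    - {"dp": [-0.0025, -0.012, 0], "turn": [0, 0, -8], "claw": 1}
    - {"dp": [-0.001, -0.012, 0], "turn": [0, 0, -8], "claw": 1}

```text
time_s: 8.3
ee_pos: [0.4998, 0.077, 0.2344]
orientation: [0.905, 0.425, -0.001, -0.0]
force: [-0.2, -0.0, 0.8]
grip_width: 0.0853
```

```bash
python3 - <<'E'
from h import *
st()
plan(.44,.138,.23,104,1,tmax=8.2)
E
```

```text
t 8.3 p [0.4998 0.077  0.2344] yaw 50.33 zax [-0.002 -0.    -1.   ] F [-0.2  -0.    0.81] M [ 0.05  0.04 -0.02] w 0.0853 q [ 0.28  0.36 -0.63  1.88  0.25  0.98  0.41]
n 7 dw [-0.0598  0.061  -0.0044] tv [-1.100e-01  3.000e-02 -5.367e+01]
[{"dp": [0.0013, -0.0121, 0.0006], "turn": [0.0, 0.0, -7.7], "claw": 1}, {"dp": [0.0029, -0.0119, 0.0006], "turn": [0.0, 0.0, -7.7], "claw": 1}, {"dp": [0.0044, -0.0114, 0.0007], "turn": [0.0, 0.0, -7.7], "claw": 1}, {"dp": [0.0059, -0.0107, 0.0006], "turn": [0.0, 0.0, -7.6], "claw": 1}, {"dp": [0.0073, -0.0098, 0.0007], "turn": [0.0, 0.0, -7.7], "claw": 1}]
[{"dp": [0.0085, -0.0087, 0.0006], "turn": [-0.1, 0.0, -7.6], "claw": 1}, {"dp": [0.0096, -0.0075, 0.0007], "turn": [0.0, 0.0, -7.7], "claw": 1}]
```

>>> move_arm:
  deltas:
    - {"dp": [0.0015, -0.012, 0], "turn": [0, 0, -8], "claw": 1}
    - {"dp": [0.003, -0.012, 0], "turn": [0, 0, -8], "claw": 1}
    - {"dp": [0.0045, -0.0115, 0], "turn": [0, 0, -7.5], "claw": 1}
    - {"dp": [0.006, -0.0105, 0], "turn": [0, 0, -7.5], "claw": 1}
    - {"dp": [0.007, -0.01, 0], "turn": [0, 0, -7.5], "claw": 1}

```text
time_s: 8.8
ee_pos: [0.4572, 0.1207, 0.2345]
orientation: [0.714, 0.7, -0.001, -0.001]
force: [-0.1, -0.1, -1.8]
grip_width: 0.0858
```

>>> move_arm:
  deltas:
    - {"dp": [0.0085, -0.0085, 0], "turn": [0, 0, -7], "claw": 1}
    - {"dp": [0.0095, -0.0075, 0], "turn": [0, 0, -6], "claw": 1}
    - {"dp": [0, 0, 0], "turn": [0, 0, 0], "claw": 1}
    - {"dp": [0, 0, 0], "turn": [0, 0, 0], "claw": 1}

```text
time_s: 9.2
ee_pos: [0.4414, 0.1376, 0.2348]
orientation: [0.634, 0.773, -0.0, -0.0]
force: [0.0, -1.1, -0.5]
grip_width: 0.0852
```

```bash
python3 - <<'E'
from h import *
st()
d=grab('wrist','w4.png');P=cloud(d)
print([np.round(w2pix(d,p)) for p in([.44,.138,.024],[.47,.145,.02])])
E
```

```text
t 9.2 p [0.4414 0.1376 0.2348] yaw 101.34 zax [-0.001 -0.    -1.   ] F [ 0.01 -1.07 -0.5 ] M [-0.01 -0.    0.03] w 0.0852 q [ 0.33  0.33 -0.86  1.97  0.3   0.97  1.09]
[array([278., 180.]), array([279., 208.])]
```

View pics/w4.png

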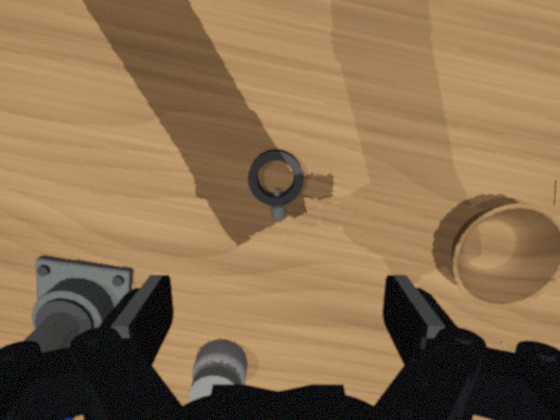

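Ring centre is at about (276,178) and the screw head at (279,211). I'll fit both.

```bash
python3 - <<'E'
from h import *
from scipy.optimize import least_squares
d=load('wrist');P=cloud(d)
sel=(np.hypot(P[...,0]-.441,P[...,1]-.138)<.05)
hh=P[...,2][sel];print(np.histogram(hh,bins=np.arange(-.004,.036,.004)))
im=d['image'].astype(int);
m=sel&(P[...,2]>.021)&(P[...,2]<.03);Q=P[m][:,:2]*1000
# exclude screw side
def fit(Q,c):
    for _ in range(5):
        r=np.hypot(*(Q-c).T)
        f=lambda p:np.array([p[0],p[1]])
        a=np.degrees(np.arctan2(Q[:,1]-c[1],Q[:,0]-c[0]))
        pts=[];
        for b in range(40,330,10):   # edges
            k=(((a-b)%360)<10)
            if k.sum()>3: q=Q[k];rr=r[k];pts.append(q[rr.argmax()]); 
        pts=np.array(pts)
        s=least_squares(lambda p:np.hypot(*(pts-p[:2]).T)-p[2],[*c,28]);c=s.x[:2]
    return s.x
print(fit(Q,np.array([441,138.])))
# head: points with height 8..21mm outside ring
c=fit(Q,np.array([441,138.]))[:2]
m2=sel&(P[...,2]>.009)&(P[...,2]<.03);Q2=P[m2]*1000;r=np.hypot(*(Q2[:,:2]-c).T)
h=Q2[(r>31)&(r<46)];hd=h[:,:2].mean(0);print(len(h),h.mean(0),np.degrees(np.arctan2(*(hd-c)[::-1])))
cv2.imwrite('pics/w4z.png',cv2.resize(d['image'][140:230,230:330,::-1],None,fx=7,fy=6.5,interpolation=2))
E
```

```text
(array([1430, 3626,   51,   47,  128,  168,  494,  902,    0]), array([-0.004,  0.   ,  0.004,  0.008,  0.012,  0.016,  0.02 ,  0.024,
        0.028,  0.032]))
[439.73905186 135.20671209  27.74678927]
184 [474.63427251 145.03515879  18.02130796] 15.730190067813092
```

View pics/w4z.png

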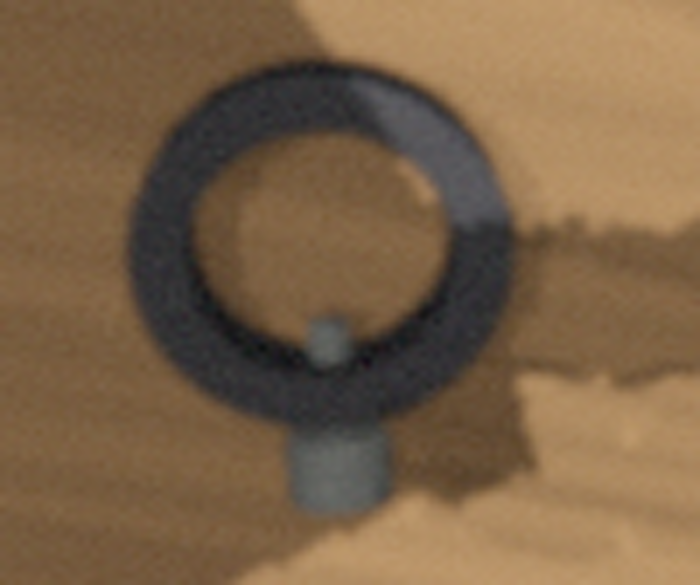

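```bash
python3 - <<'E'
from h import *
d=load('wrist')
f=210/np.tan(np.radians(float(d['vertical_fov']))/2)
C=np.linalg.inv(d['camera_from_world'])
def at(u,v,z):
    r=C[:3,:3]@np.array([(u-d['cx'])/f,(v-d['cy'])/f,1]);o=C[:3,3];return o+r*(z-o[2])/r[2]
g=lambda x,y:(230+x/7,140+y/6.5)
c=at(*g(320,240),.024);print('c',c)
t=at(*g(328,340),.0145);h=at(*g(340,475),.018)
for p in(t,h):print(p,np.degrees(np.arctan2(*(p-c)[:2][::-1])),np.hypot(*(p-c)[:2]))
print(np.degrees(np.arctan2(*(h-t)[:2][::-1])))
E
```

```text
c [0.43770047 0.13525435 0.024     ]
[0.45513941 0.13989415 0.0145    ] 14.898967655878378 0.018045614941768602
[0.47582276 0.14586165 0.018     ] 15.548913034525874 0.03957048608331742
16.09374446903544
```

```bash
python3 - <<'E'
from h import *
st()
plan(.4395,.1355,.06,105.5,1,dmax=.035)
E
```

```text
t 9.25 p [0.4417 0.1374 0.2349] yaw 101.31 zax [-0.001 -0.    -1.   ] F [-0.84 -0.3   0.13] M [-0.02  0.03  0.02] w 0.0856 q [ 0.33  0.33 -0.86  1.97  0.3   0.97  1.09]
n 5 dw [-0.0022 -0.0019 -0.1749] tv [-0.04  0.   -4.19]
[{"dp": [-0.0003, -0.0005, 0.035], "turn": [0.0, 0.0, -0.8], "claw": 1}, {"dp": [-0.0003, -0.0005, 0.035], "turn": [0.0, 0.0, -0.8], "claw": 1}, {"dp": [-0.0002, -0.0005, 0.035], "turn": [0.0, 0.0, -0.9], "claw": 1}, {"dp": [-0.0002, -0.0005, 0.035], "turn": [0.0, 0.0, -0.8], "claw": 1}, {"dp": [-0.0003, -0.0005, 0.0349], "turn": [0.0, 0.0, -0.9], "claw": 1}]
```

>>> move_arm:
  deltas:
    - {"dp": [-0.0005, -0.0005, 0.03], "turn": [0, 0, -1], "claw": 1}
    - {"dp": [-0.0005, -0.0005, 0.04], "turn": [0, 0, -1], "claw": 1}
    - {"dp": [-0.0005, -0.0005, 0.04], "turn": [0, 0, -1], "claw": 1}
    - {"dp": [0, -0.0005, 0.04], "turn": [0, 0, -1], "claw": 1}
    - {"dp": [0, -0.0005, 0.025], "turn": [0, 0, 0], "claw": 1}

```text
time_s: 9.75
ee_pos: [0.4384, 0.1347, 0.0574]
orientation: [0.606, 0.795, -0.001, -0.001]
force: [-0.4, 0.2, 0.4]
grip_width: 0.0852
```

>>> move_arm:
  deltas:
    - {"dp": [0, 0, 0], "turn": [0, 0, 0], "claw": 1}
    - {"dp": [0, 0, 0], "turn": [0, 0, 0], "claw": 1}
    - {"dp": [0, 0, 0], "turn": [0, 0, 0], "claw": 1}

```text
time_s: 10.05
ee_pos: [0.4407, 0.1362, 0.0616]
orientation: [0.606, 0.796, 0.001, 0.001]
force: [0.9, 0.1, 0.3]
grip_width: 0.0856
```

```bash
python3 - <<'E'
from h import *
st()
plan(.4395,.1355,.002,105.5,1,dmax=.02)
grab('wrist','w5.png')
E
```

```text
t 10.05 p [0.4407 0.1362 0.0616] yaw 105.43 zax [ 0.002  0.001 -1.   ] F [0.89 0.07 0.28] M [-0.   -0.02 -0.07] w 0.0856 q [ 0.14  0.6  -0.66  2.11  0.63  0.63  0.87]
n 3 dw [-0.0012 -0.0007 -0.0596] tv [ 0.14  0.01 -0.07]
[{"dp": [-0.0001, -0.0005, 0.0199], "turn": [0.0, 0.0, 0.0], "claw": 1}, {"dp": [-0.0001, -0.0005, 0.0199], "turn": [0.1, 0.0, 0.0], "claw": 1}, {"dp": [-0.0001, -0.0005, 0.0198], "turn": [0.0, 0.0, -0.1], "claw": 1}]
```

View pics/w5.png

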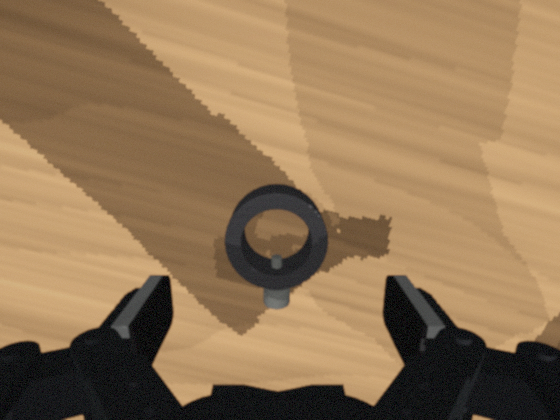

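Ring at (276,240) with the screw straight down the image at (277,298). It is aligned, so I'll descend.

>>> move_arm:
  deltas:
    - {"dp": [0, -0.0005, 0.018], "turn": [0, 0, 0], "claw": 1}
    - {"dp": [0, -0.0005, 0.018], "turn": [0, 0, 0], "claw": 1}
    - {"dp": [0, -0.0003, 0.013], "turn": [0, 0, 0], "claw": 1}
    - {"dp": [0, 0, 0.006], "turn": [0, 0, 0], "claw": 1}
    - {"dp": [0, 0, 0.001], "turn": [0, 0, 0], "claw": 1}

```text
time_s: 10.6
ee_pos: [0.4382, 0.1356, 0.0042]
orientation: [0.605, 0.796, -0.0, 0.0]
force: [-0.2, -0.3, -0.1]
grip_width: 0.0859
```

>>> move_arm:
  deltas:
    - {"dp": [0, 0, 0], "turn": [0, 0, 0], "claw": 1}
    - {"dp": [0, 0, 0], "turn": [0, 0, 0], "claw": 1}

```text
time_s: 10.8
ee_pos: [0.4386, 0.1358, 0.0048]
orientation: [0.605, 0.796, 0.0, 0.0]
force: [0.2, 0.9, 0.2]
grip_width: 0.0855
```

```bash
python3 - <<'E'
from h import *
st()
plan(.4395,.1355,.002,105.5,1,dmax=.02)
E
```

```text
t 10.8 p [0.4386 0.1358 0.0048] yaw 105.49 zax [ 0.001  0.    -1.   ] F [0.24 0.94 0.24] M [-0.01 -0.05 -0.03] w 0.0855 q [ 0.05  0.7  -0.55  2.12  0.75  0.52  0.77]
n 1 dw [ 0.0009 -0.0003 -0.0028] tv [ 0.06 -0.   -0.01]
[{"dp": [-0.0006, 0.0008, 0.0028], "turn": [0.1, 0.0, 0.0], "claw": 1}]
```

>>> move_arm:
  deltas:
    - {"dp": [0, 0.001, 0.003], "turn": [0, 0, 0], "claw": 1}
    - {"dp": [0, 0, 0], "turn": [0, 0, 0], "claw": 1}
    - {"dp": [0, 0, 0], "turn": [0, 0, 0], "claw": -1}
    - {"dp": [0, 0, 0], "turn": [0, 0, 0], "claw": -1}
    - {"dp": [0, 0, 0], "turn": [0, 0, 0], "claw": -1}

```text
time_s: 11.3
ee_pos: [0.4392, 0.1357, 0.0017]
orientation: [0.605, 0.796, -0.0, 0.0]
force: [-1.5, -1.7, 7.1]
grip_width: 0.0545
```

>>> move_arm:
  deltas:
    - {"dp": [0, 0, 0], "turn": [0, 0, 0], "claw": -1}
    - {"dp": [0, 0, 0], "turn": [0, 0, 0], "claw": -1}

```text
time_s: 11.5
ee_pos: [0.4391, 0.1358, 0.0017]
orientation: [0.605, 0.796, -0.0, 0.0]
force: [-1.6, -0.9, 8.1]
grip_width: 0.0542
```

```bash
python3 - <<'E'
from h import *
st()
grab('wrist','w6.png')
E
```

```text
t 11.5 p [0.4391 0.1358 0.0017] yaw 105.49 zax [ 0.    -0.001 -1.   ] F [-1.64 -0.93  8.1 ] M [-0.25  0.34 -0.01] w 0.0542 q [ 0.05  0.71 -0.55  2.12  0.76  0.52  0.77]
```

View pics/w6.png

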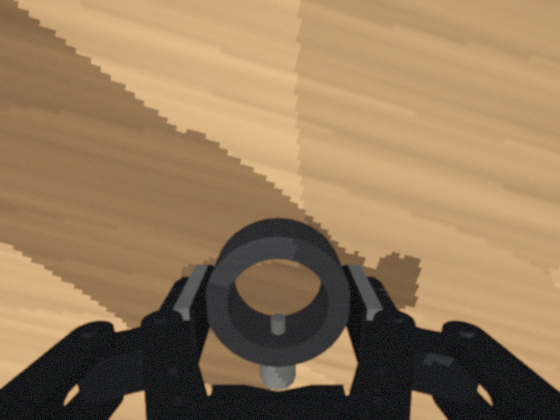

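>>> move_arm:
  deltas:
    - {"dp": [0, 0, -0.01], "turn": [0, 0, 0], "claw": -1}
    - {"dp": [0, 0, -0.025], "turn": [0, 0, 0], "claw": -1}
    - {"dp": [0, 0, -0.035], "turn": [0, 0, 0], "claw": -1}
    - {"dp": [0, 0, -0.035], "turn": [0, 0, 0], "claw": -1}
    - {"dp": [0, 0, -0.035], "turn": [0, 0, 0], "claw": -1}

```text
time_s: 12.05
ee_pos: [0.4383, 0.1357, 0.1428]
orientation: [0.605, 0.796, -0.0, -0.0]
force: [1.1, -0.2, -1.3]
grip_width: 0.054
```

>>> move_arm:
  deltas:
    - {"dp": [0, 0, -0.035], "turn": [0, 0, 0], "claw": -1}
    - {"dp": [0, 0, -0.015], "turn": [0, 0, 0], "claw": -1}
    - {"dp": [0, 0, 0], "turn": [0, 0, 0], "claw": -1}
    - {"dp": [0, 0, 0], "turn": [0, 0, 0], "claw": -1}

```text
time_s: 12.45
ee_pos: [0.4384, 0.1352, 0.1902]
orientation: [0.605, 0.796, -0.001, -0.0]
force: [0.3, 0.2, -2.2]
grip_width: 0.0542
```

```bash
python3 - <<'E'
from h import *
st()
plan(.6317,-.054,.19,20,-1,tmax=6)
E
```

```text
t 12.45 p [0.4384 0.1352 0.1902] yaw 105.47 zax [-0.001 -0.001 -1.   ] F [ 0.33  0.23 -2.17] M [-0.04  0.04  0.01] w 0.0542 q [ 0.31  0.4  -0.85  2.03  0.38  0.89  1.09]
n 15 dw [ 0.1933 -0.1892 -0.0002] tv [-5.000e-02  8.000e-02  8.547e+01]
[{"dp": [-0.0156, 0.0091, 0.0], "turn": [0.0, 0.0, 5.7], "claw": -1}, {"dp": [-0.0146, 0.0106, 0.0], "turn": [0.0, 0.0, 5.7], "claw": -1}, {"dp": [-0.0135, 0.0119, 0.0], "turn": [0.0, 0.0, 5.7], "claw": -1}, {"dp": [-0.0122, 0.0132, 0.0], "turn": [0.0, 0.0, 5.7], "claw": -1}, {"dp": [-0.0109, 0.0144, 0.0], "turn": [0.0, 0.0, 5.7], "claw": -1}]
[{"dp": [-0.0094, 0.0154, 0.0], "turn": [0.0, 0.0, 5.7], "claw": -1}, {"dp": [-0.0078, 0.0163, 0.0], "turn": [0.0, 0.0, 5.7], "claw": -1}, {"dp": [-0.0062, 0.0169, 0.0], "turn": [0.0, 0.0, 5.7], "claw": -1}, {"dp": [-0.0044, 0.0175, 0.0], "turn": [0.0, 0.0, 5.7], "claw": -1}, {"dp": [-0.0027, 0.0178, 0.0], "turn": [0.0, 0.0, 5.7], "claw": -1}]
[{"dp": [-0.0009, 0.018, 0.0], "turn": [0.0, 0.0, 5.7], "claw": -1}, {"dp": [0.0009, 0.018, 0.0], "turn": [0.0, 0.0, 5.7], "claw": -1}, {"dp": [0.0027, 0.0178, 0.0], "turn": [0.0, 0.0, 5.7], "claw": -1}, {"dp": [0.0044, 0.0175, 0.0001], "turn": [0.0, 0.0, 5.7], "claw": -1}, {"dp": [0.0061, 0.017, 0.0], "turn": [0.0, 0.1, 5.7], "claw": -1}]
```

Holding about 2.2 N, which is roughly 0.22 kg.

>>> move_arm:
  deltas:
    - {"dp": [-0.0155, 0.009, 0], "turn": [0, 0, 5.7], "claw": -1}
    - {"dp": [-0.0145, 0.0105, 0], "turn": [0, 0, 5.7], "claw": -1}
    - {"dp": [-0.0135, 0.012, 0], "turn": [0, 0, 5.7], "claw": -1}
    - {"dp": [-0.012, 0.013, 0], "turn": [0, 0, 5.7], "claw": -1}
    - {"dp": [-0.011, 0.0145, 0], "turn": [0, 0, 5.7], "claw": -1}

```text
time_s: 12.95
ee_pos: [0.5023, 0.0723, 0.1889]
orientation: [0.784, 0.621, -0.002, -0.001]
force: [-0.1, -0.1, -2.3]
grip_width: 0.0544
```

>>> move_arm:
  deltas:
    - {"dp": [-0.0095, 0.0155, 0], "turn": [0, 0, 5.7], "claw": -1}
    - {"dp": [-0.008, 0.016, 0], "turn": [0, 0, 5.7], "claw": -1}
    - {"dp": [-0.006, 0.017, 0], "turn": [0, 0, 5.7], "claw": -1}
    - {"dp": [-0.0045, 0.0175, 0], "turn": [0, 0, 5.7], "claw": -1}
    - {"dp": [-0.0025, 0.018, 0], "turn": [0, 0, 5.7], "claw": -1}

```text
time_s: 13.45
ee_pos: [0.5668, 0.0092, 0.1885]
orientation: [0.913, 0.409, -0.002, -0.001]
force: [-0.2, 0.5, -2.2]
grip_width: 0.0544
```

>>> move_arm:
  deltas:
    - {"dp": [-0.001, 0.018, 0], "turn": [0, 0, 5.7], "claw": -1}
    - {"dp": [0.001, 0.018, 0], "turn": [0, 0, 5.7], "claw": -1}
    - {"dp": [0.0025, 0.018, 0], "turn": [0, 0, 5.7], "claw": -1}
    - {"dp": [0.004, 0.016, 0], "turn": [0, 0, 5.7], "claw": -1}
    - {"dp": [0.004, 0.012, 0], "turn": [0, 0, 5.7], "claw": -1}

```text
time_s: 13.95
ee_pos: [0.6262, -0.0497, 0.188]
orientation: [0.985, 0.171, -0.002, 0.0]
force: [0.5, 0.4, -2.8]
grip_width: 0.0542
```

>>> move_arm:
  deltas:
    - {"dp": [0, 0, 0], "turn": [0, 0, 0], "claw": -1}
    - {"dp": [0, 0, 0], "turn": [0, 0, 0], "claw": -1}
    - {"dp": [0, 0, 0], "turn": [0, 0, 0], "claw": -1}

```text
time_s: 14.25
ee_pos: [0.626, -0.0476, 0.1901]
orientation: [0.985, 0.175, -0.001, -0.0]
force: [0.6, 0.8, -1.6]
grip_width: 0.054
```

```bash
python3 - <<'E'
from h import *
st()
plan(.6317,-.054,.19,20,-1,tmax=6)
grab('wrist','w7.png');grab('scene','s7.png');grab('top','t7.png')
E
```

```text
t 14.25 p [ 0.626  -0.0476  0.1901] yaw 20.18 zax [-0.002  0.    -1.   ] F [ 0.61  0.79 -1.6 ] M [0.05 0.02 0.03] w 0.054 q [ 0.28  0.58 -0.4   1.62  0.25  1.    0.16]
n 1 dw [ 0.0057 -0.0064 -0.0001] tv [-0.07  0.12  0.18]
[{"dp": [0.0032, 0.008, 0.0001], "turn": [-0.1, 0.1, 0.2], "claw": -1}]
```

View pics/w7.png

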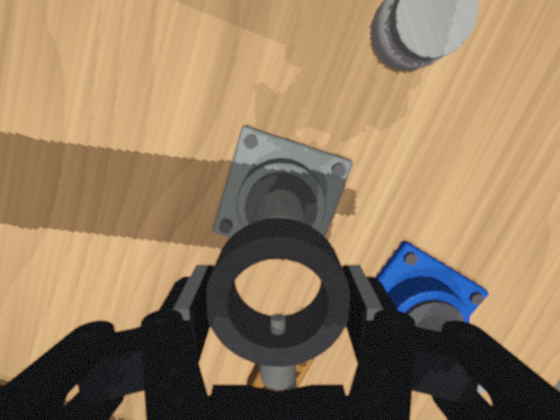

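View pics/s7.png

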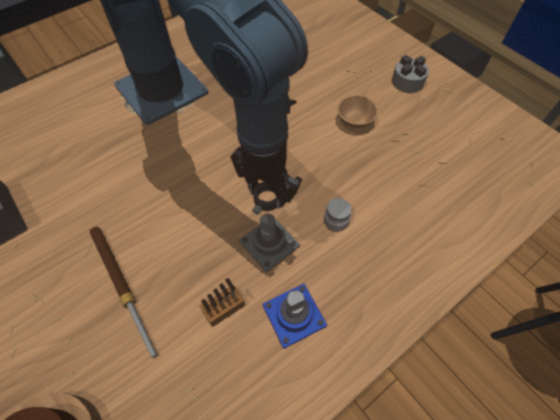

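The collar is in the grip at (279,290) with the screw toward the bottom (279,375), which is the rack side. I'll measure its centre and tilt relative to the TCP.

```bash
cat > col.py <<'E'
from h import *
from scipy.optimize import least_squares
def collar(d,p,rng=.004,top=.0223):
    P=cloud(d);Z=p[2]+top
    r0=np.hypot(P[...,0]-p[0],P[...,1]-p[1])
    m=(r0<.034)&(r0>.014)&(abs(P[...,2]-Z)<rng);Q=P[m]
    A=np.c_[Q[:,:2]-p[:2],np.ones(len(Q))]
    for _ in range(3):
        k=np.linalg.lstsq(A,Q[:,2],rcond=None)[0];e=abs(A@k-Q[:,2]);g=e<.0015;A=A[g];Q=Q[g]
    c=np.array(p[:2])
    for _ in range(4):
        a=np.degrees(np.arctan2(Q[:,1]-c[1],Q[:,0]-c[0]));r=np.hypot(*(Q[:,:2]-c).T)
        I=[];O=[]
        for b in range(-180,180,10):
            s=(a>=b)&(a<b+10)
            if s.sum()>6: 
                I.append(Q[s][r[s].argmin(),:2]);O.append(Q[s][r[s].argmax(),:2])
        I=np.array(I);
        s=least_squares(lambda q:np.hypot(*(I-q[:2]).T)-q[2],[*c,.019],loss='soft_l1',f_scale=.0005);c=s.x[:2]
    print('n',len(Q),'plane z0',k[2].round(4),'slope deg',np.degrees(k[:2]).round(2),'inner fit',s.x.round(4),'cost',s.cost)
    O=np.array(O);s2=least_squares(lambda q:np.hypot(*(O-q[:2]).T)-q[2],[*c,.028],loss='soft_l1',f_scale=.0005);print('outer',s2.x.round(4))
    return c
if __name__=='__main__':
    d=load('wrist');s=manip.read_state();p=np.array(s['ee_pos'])
    P=cloud(d);r0=np.hypot(P[...,0]-p[0],P[...,1]-p[1]);print(np.histogram(P[...,2][(r0<.03)]-p[2],bins=np.arange(-.03,.06,.006)))
    c=collar(d,p)
    r=R.from_quat(s['orientation']);print('rel tool',r.inv().apply(np.append(c,p[2])-p).round(4))
E
python3 col.py
```

```text
(array([   0,    0,    0,    0,  289, 1123, 1499, 1750, 9041,  435,  504,
        832,   85,   39]), array([-3.0000000e-02, -2.4000000e-02, -1.8000000e-02, -1.2000000e-02,
       -6.0000000e-03, -6.9388939e-18,  6.0000000e-03,  1.2000000e-02,
        1.8000000e-02,  2.4000000e-02,  3.0000000e-02,  3.6000000e-02,
        4.2000000e-02,  4.8000000e-02,  5.4000000e-02]))
n 8433 plane z0 0.2125 slope deg [-0.11  0.08] inner fit [ 0.6264 -0.0465  0.0187] cost 3.6768732942518574e-07
outer [ 0.6264 -0.0468  0.0282]
rel tool [ 0.0004 -0.0015  0.    ]
```

>>> move_arm:
  deltas:
    - {"dp": [0.0015, 0.005, 0.01], "turn": [0, 0, 0], "claw": -1}
    - {"dp": [0.001, 0.004, 0.015], "turn": [0, 0, 0], "claw": -1}
    - {"dp": [0, 0, 0.01], "turn": [0, 0, 0], "claw": -1}
    - {"dp": [0, 0, 0], "turn": [0, 0, 0], "claw": -1}
    - {"dp": [0, 0, 0], "turn": [0, 0, 0], "claw": -1}

```text
time_s: 14.9
ee_pos: [0.6322, -0.0562, 0.1556]
orientation: [0.985, 0.174, -0.001, -0.0]
force: [-0.0, 0.3, -2.0]
grip_width: 0.0537
```

>>> move_arm:
  deltas:
    - {"dp": [0, 0, 0], "turn": [0, 0, 0], "claw": -1}
    - {"dp": [0, 0, 0], "turn": [0, 0, 0], "claw": -1}

```text
time_s: 15.1
ee_pos: [0.6329, -0.0562, 0.1569]
orientation: [0.985, 0.174, 0.001, 0.0]
force: [-0.1, 0.5, -2.7]
grip_width: 0.0541
```

```bash
python3 - <<'E'
from h import *
st()
plan(.6318,-.0554,.15,20,-1,tmax=6)
grab('wrist','w8.png')
E
python3 col.py
```

```text
t 15.1 p [ 0.6329 -0.0562  0.1569] yaw 20.0 zax [ 0.001  0.    -1.   ] F [-0.08  0.5  -2.73] M [-0.04 -0.01  0.  ] w 0.0541 q [ 0.28  0.63 -0.38  1.62  0.27  0.95  0.15]
n 1 dw [-0.0011  0.0008 -0.0069] tv [ 0.02 -0.06  0.  ]
[{"dp": [-0.0008, -0.0011, 0.0069], "turn": [0.0, -0.1, 0.0], "claw": -1}]
(array([   0,    0,    0,    0,  129, 1081, 1408, 1760, 9251,  442,  505,
        817,  205,   37]), array([-3.0000000e-02, -2.4000000e-02, -1.8000000e-02, -1.2000000e-02,
       -6.0000000e-03, -6.9388939e-18,  6.0000000e-03,  1.2000000e-02,
        1.8000000e-02,  2.4000000e-02,  3.0000000e-02,  3.6000000e-02,
        4.2000000e-02,  4.8000000e-02,  5.4000000e-02]))
n 8337 plane z0 0.1792 slope deg [0.11 0.08] inner fit [ 0.6332 -0.055   0.0187] cost 3.2996189853955086e-07
outer [ 0.6334 -0.0553  0.0282]
rel tool [ 0.0008 -0.001   0.    ]
```

View pics/w8.png

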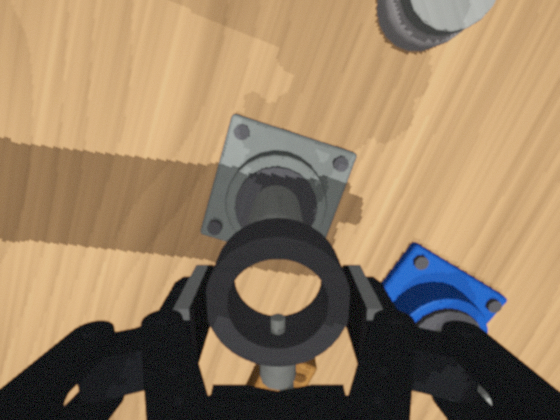

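>>> move_arm:
  deltas:
    - {"dp": [-0.001, -0.0015, 0.01], "turn": [0, 0, 0], "claw": -1}
    - {"dp": [0, 0, 0.01], "turn": [0, 0, 0], "claw": -1}
    - {"dp": [0, 0, 0.006], "turn": [0, 0, 0], "claw": -1}
    - {"dp": [0, 0, 0], "turn": [0, 0, 0], "claw": -1}
    - {"dp": [0, 0, 0], "turn": [0, 0, 0], "claw": -1}

```text
time_s: 15.65
ee_pos: [0.6309, -0.0553, 0.13]
orientation: [0.985, 0.174, -0.0, -0.0]
force: [-0.0, 1.2, -1.3]
grip_width: 0.054
```

```bash
python3 - <<'E'
from h import *
st()
d=grab('wrist','w9.png')
cv2.imwrite('pics/w9z.png',cv2.resize(d['image'][190:400,180:380,::-1],None,fx=2.8,fy=2.8,interpolation=2))
E
python3 col.py
```

```text
t 15.65 p [ 0.6309 -0.0553  0.13  ] yaw 20.0 zax [-0.001  0.    -1.   ] F [-0.    1.21 -1.34] M [-0.01 -0.08  0.01] w 0.054 q [ 0.28  0.66 -0.38  1.64  0.29  0.9   0.14]
(array([   0,    0,   47, 1454,  192, 1127, 1431, 1770, 9151,  453,  497,
        875,  128,   39]), array([-3.0000000e-02, -2.4000000e-02, -1.8000000e-02, -1.2000000e-02,
       -6.0000000e-03, -6.9388939e-18,  6.0000000e-03,  1.2000000e-02,
        1.8000000e-02,  2.4000000e-02,  3.0000000e-02,  3.6000000e-02,
        4.2000000e-02,  4.8000000e-02,  5.4000000e-02]))
n 8383 plane z0 0.1523 slope deg [0.02 0.09] inner fit [ 0.6314 -0.0541  0.0187] cost 4.482966149936468e-07
outer [ 0.6315 -0.0545  0.0282]
rel tool [ 0.0005 -0.0011  0.    ]
```

View pics/w9z.png

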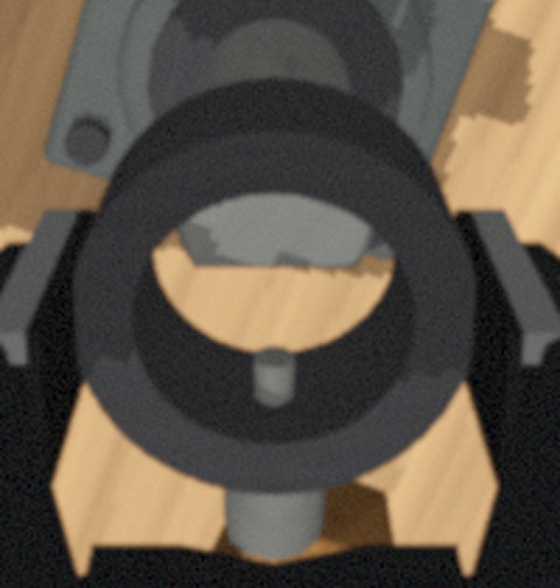

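The flat edge is square to the tool, the corners are centred on the screw, and the collar is concentric to within about 0.5 mm. I'll lower it slowly.

>>> move_arm:
  deltas:
    - {"dp": [0, 0, 0.004], "turn": [0, 0, 0], "claw": -1}
    - {"dp": [0, 0, 0.004], "turn": [0, 0, 0], "claw": -1}
    - {"dp": [0, 0, 0.004], "turn": [0, 0, 0], "claw": -1}
    - {"dp": [0, 0, 0.002], "turn": [0, 0, 0], "claw": -1}
    - {"dp": [0, 0, 0], "turn": [0, 0, 0], "claw": -1}

```text
time_s: 16.2
ee_pos: [0.6307, -0.0553, 0.1158]
orientation: [0.985, 0.174, -0.0, -0.0]
force: [-0.2, -0.8, -1.8]
grip_width: 0.0542
```

```bash
python3 - <<'E'
from h import *
st()
d=grab('wrist','w10.png')
cv2.imwrite('pics/w10z.png',cv2.resize(d['image'][190:400,180:380,::-1],None,fx=2.8,fy=2.8,interpolation=2))
E
python3 col.py|tail -3
```

```text
t 16.2 p [ 0.6307 -0.0553  0.1158] yaw 20.0 zax [-0.001  0.    -1.   ] F [-0.21 -0.8  -1.79] M [ 0.05  0.01 -0.03] w 0.0542 q [ 0.27  0.67 -0.37  1.65  0.3   0.87  0.13]
n 8395 plane z0 0.1382 slope deg [-0.05  0.07] inner fit [ 0.6311 -0.0541  0.0188] cost 4.1205708477066097e-07
outer [ 0.6313 -0.0545  0.0282]
rel tool [ 0.0006 -0.001  -0.    ]
```

View pics/w10z.png

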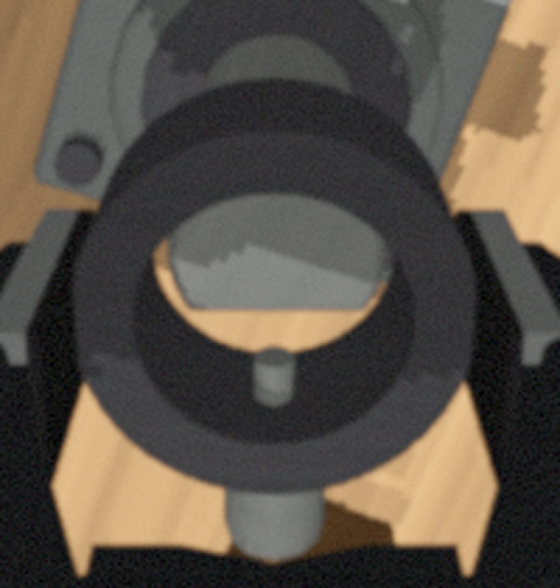

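>>> move_arm:
  deltas:
    - {"dp": [0.0005, 0, 0.003], "turn": [0, 0, 0], "claw": -1}
    - {"dp": [0, 0, 0.004], "turn": [0, 0, 0], "claw": -1}
    - {"dp": [0, 0, 0.004], "turn": [0, 0, 0], "claw": -1}
    - {"dp": [0, 0, 0.002], "turn": [0, 0, 0], "claw": -1}
    - {"dp": [0, 0, 0], "turn": [0, 0, 0], "claw": -1}

```text
time_s: 16.75
ee_pos: [0.6311, -0.0551, 0.1027]
orientation: [0.985, 0.174, -0.0, -0.0]
force: [-0.3, 0.8, -2.2]
grip_width: 0.0543
```

```bash
python3 - <<'E'
from h import *
st()
d=grab('wrist','w11.png')
cv2.imwrite('pics/w11z.png',cv2.resize(d['image'][190:400,180:380,::-1],None,fx=2.8,fy=2.8,interpolation=2))
E
python3 col.py|tail -3
```

```text
t 16.75 p [ 0.6311 -0.0551  0.1027] yaw 20.0 zax [-0.001  0.    -1.   ] F [-0.3   0.82 -2.17] M [ 0.02  0.01 -0.03] w 0.0543 q [ 0.27  0.69 -0.36  1.66  0.31  0.85  0.13]
n 8380 plane z0 0.1251 slope deg [-0.07  0.06] inner fit [ 0.6316 -0.054   0.0187] cost 6.358073932441045e-07
outer [ 0.6317 -0.0544  0.0282]
rel tool [ 0.0006 -0.001  -0.    ]
```

View pics/w11z.png

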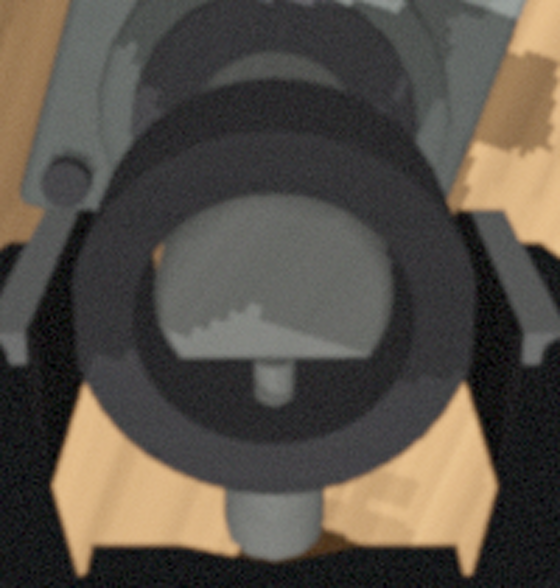

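>>> move_arm:
  deltas:
    - {"dp": [0, 0, 0.003], "turn": [0, 0, 0], "claw": -1}
    - {"dp": [0, 0, 0.004], "turn": [0, 0, 0], "claw": -1}
    - {"dp": [0, 0, 0.004], "turn": [0, 0, 0], "claw": -1}
    - {"dp": [0, 0, 0.0015], "turn": [0, 0, 0], "claw": -1}
    - {"dp": [0, 0, 0], "turn": [0, 0, 0], "claw": -1}

```text
time_s: 17.3
ee_pos: [0.6312, -0.0551, 0.0903]
orientation: [0.985, 0.174, -0.0, -0.0]
force: [0.1, 0.1, -2.4]
grip_width: 0.054
```

```bash
python3 - <<'E'
from h import *
st()
d=grab('wrist','w12.png')
cv2.imwrite('pics/w12z.png',cv2.resize(d['image'][190:400,180:380,::-1],None,fx=2.8,fy=2.8,interpolation=2))
E
python3 col.py|tail -3
```

```text
t 17.3 p [ 0.6312 -0.0551  0.0903] yaw 20.0 zax [-0.001  0.    -1.   ] F [ 0.07  0.11 -2.37] M [-0.02 -0.   -0.02] w 0.054 q [ 0.26  0.71 -0.36  1.66  0.31  0.83  0.12]
n 8548 plane z0 0.1127 slope deg [-0.01  0.04] inner fit [ 0.6321 -0.0554  0.0178] cost 4.989085925566533e-06
outer [ 0.6319 -0.0543  0.0282]
rel tool [ 0.0005  0.0005 -0.    ]
```

View pics/w12z.png

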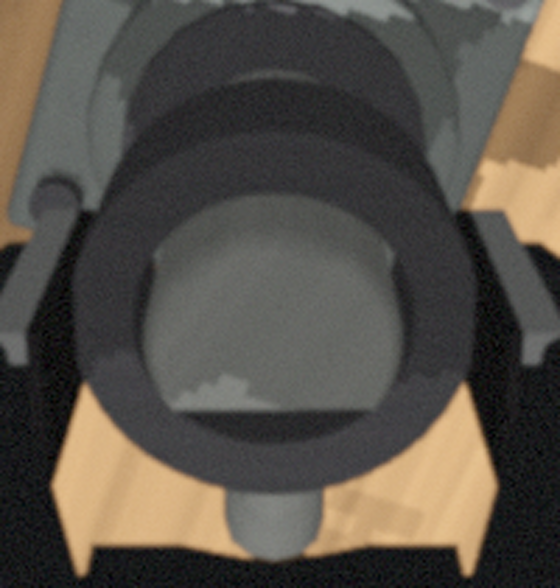

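>>> move_arm:
  deltas:
    - {"dp": [0, -0.001, 0.0003], "turn": [0, 0, 0], "claw": -1}
    - {"dp": [0, -0.001, 0], "turn": [0, 0, 0], "claw": -1}
    - {"dp": [0, 0, 0], "turn": [0, 0, 0], "claw": -1}
    - {"dp": [0, 0, 0], "turn": [0, 0, 0], "claw": -1}

```text
time_s: 17.75
ee_pos: [0.6309, -0.0531, 0.0906]
orientation: [0.985, 0.174, 0.0, 0.0]
force: [0.0, 0.3, -1.4]
grip_width: 0.0536
```

>>> move_arm:
  deltas:
    - {"dp": [0, -0.0005, 0], "turn": [0, 0, 0], "claw": -1}
    - {"dp": [0, 0, 0], "turn": [0, 0, 0], "claw": -1}
    - {"dp": [0, 0, 0], "turn": [0, 0, 0], "claw": -1}

```text
time_s: 18.05
ee_pos: [0.6306, -0.0527, 0.0905]
orientation: [0.985, 0.174, -0.0, -0.0]
force: [-0.1, -0.2, -2.4]
grip_width: 0.0541
```

```bash
python3 - <<'E'
from h import *
st()
E
```

```text
t 18.05 p [ 0.6306 -0.0527  0.0905] yaw 20.0 zax [-0.  0. -1.] F [-0.05 -0.19 -2.42] M [-0.02 -0.03  0.07] w 0.0541 q [ 0.26  0.71 -0.36  1.66  0.31  0.83  0.12]
```

No contact yet, so I'll continue in 0.5 mm steps.

>>> move_arm:
  deltas:
    - {"dp": [0, -0.0005, 0.0003], "turn": [0, 0, 0], "claw": -1}
    - {"dp": [0, 0, 0], "turn": [0, 0, 0], "claw": -1}
    - {"dp": [0, 0, 0], "turn": [0, 0, 0], "claw": -1}

```text
time_s: 18.35
ee_pos: [0.6306, -0.0524, 0.0902]
orientation: [0.985, 0.174, 0.0, 0.0]
force: [-0.5, 0.4, -2.5]
grip_width: 0.0537
```

>>> move_arm:
  deltas:
    - {"dp": [0, -0.0005, 0], "turn": [0, 0, 0], "claw": -1}
    - {"dp": [0, 0, 0], "turn": [0, 0, 0], "claw": -1}
    - {"dp": [0, 0, 0], "turn": [0, 0, 0], "claw": -1}

```text
time_s: 18.65
ee_pos: [0.6305, -0.0524, 0.0902]
orientation: [0.985, 0.173, 0.0, 0.0]
force: [1.0, -2.4, -2.4]
grip_width: 0.0537
```

Contact felt: 2.6 N toward the rack. I'll firm it up slightly.

>>> move_arm:
  deltas:
    - {"dp": [0, -0.0005, 0], "turn": [0, 0, 0], "claw": -1}
    - {"dp": [0, 0, 0], "turn": [0, 0, 0], "claw": -1}
    - {"dp": [0, 0, 0], "turn": [0, 0, 0], "claw": -1}
    - {"dp": [0, 0, 0], "turn": [0, 0, 0], "claw": -1}

```text
time_s: 19.05
ee_pos: [0.6304, -0.0523, 0.0902]
orientation: [0.985, 0.173, 0.0, 0.001]
force: [2.7, -4.8, -4.6]
grip_width: 0.0541
```

```bash
python3 - <<'E'
from h import *
st()
d=grab('wrist','w13.png');grab('scene','s13.png');grab('top','t13.png')
cv2.imwrite('pics/w13z.png',cv2.resize(d['image'][190:400,180:380,::-1],None,fx=2.8,fy=2.8,interpolation=2))
s=load('scene');cv2.imwrite('pics/s13z.png',cv2.resize(s['image'][130:340,180:370,::-1],None,fx=2.8,fy=2.8,interpolation=2))
for n,(a,b) in dict(tin=((.6795,.116),(.05,.07)),bowl=((.466,.382),(.035,.055))).items():
    P=cloud(s);m=(abs(P[...,0]-a[0])<.07)&(abs(P[...,1]-a[1])<.07)&(P[...,2]>b[0])&(P[...,2]<b[1]);Q=P[m];print(n,len(Q),np.round(cv2.minEnclosingCircle((Q[:,:2]*1000).astype(np.float32))[0]))
E
python3 col.py|tail -3
```

```text
t 19.05 p [ 0.6304 -0.0523  0.0902] yaw 19.96 zax [ 0.001 -0.001 -1.   ] F [ 2.71 -4.83 -4.58] M [-1.03 -0.57  0.01] w 0.0541 q [ 0.26  0.71 -0.36  1.66  0.31  0.83  0.11]
tin 426 [682. 116.]
bowl 370 [468. 381.]
n 8281 plane z0 0.1126 slope deg [ 0.11 -0.03] inner fit [ 0.6317 -0.0547  0.0171] cost 1.1651424709608342e-05
outer [ 0.631  -0.0515  0.0281]
rel tool [0.0004 0.0027 0.    ]
```

View pics/w13z.png

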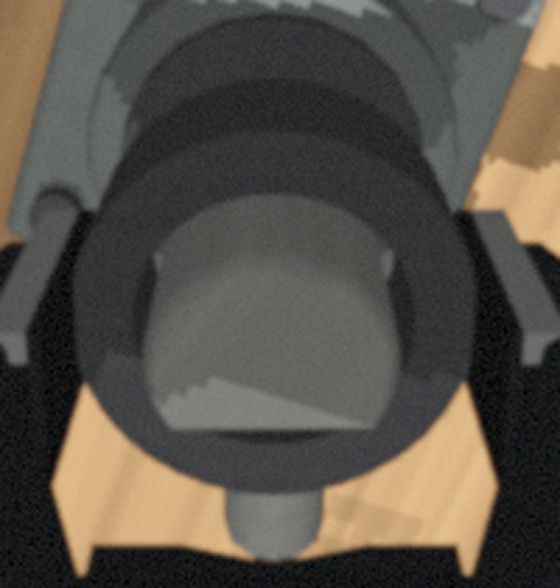

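View pics/s13z.png

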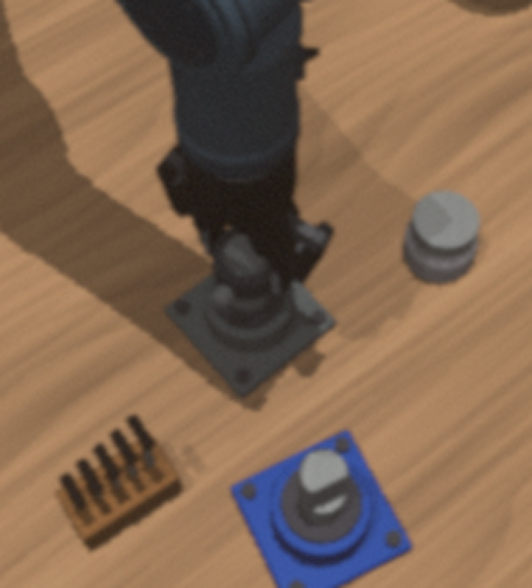

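The collar shifted about 2.8 mm to contact and is level to 0.1°, with its mid-height at 100.6 mm. One settling check, then I'll hand in.

>>> move_arm:
  deltas:
    - {"dp": [0, 0, 0], "turn": [0, 0, 0], "claw": -1}
    - {"dp": [0, 0, 0], "turn": [0, 0, 0], "claw": -1}
    - {"dp": [0, 0, 0], "turn": [0, 0, 0], "claw": -1}
    - {"dp": [0, 0, 0], "turn": [0, 0, 0], "claw": -1}
    - {"dp": [0, 0, 0], "turn": [0, 0, 0], "claw": -1}

```text
time_s: 19.7
ee_pos: [0.6305, -0.0523, 0.0902]
orientation: [0.985, 0.173, 0.0, 0.001]
force: [2.3, -4.1, -4.1]
grip_width: 0.0541
```

```bash
python3 - <<'E'
from h import *
st()
print(manip.sign_off())
E
```

```text
t 19.7 p [ 0.6305 -0.0523  0.0902] yaw 19.96 zax [ 0.001 -0.001 -1.   ] F [ 2.26 -4.13 -4.1 ] M [-0.98 -0.58 -0.05] w 0.0541 q [ 0.26  0.71 -0.36  1.66  0.31  0.83  0.11]
the job is handed in; nothing more can be done
None
```

I handed the job in at 19.7 s with the collar still held on the spindle and its screw tip bearing on the flat. No verdict was reported.

- **Spindle:** I pinched it across the flat and back and turned it about 70° to face the rack, which is on the robot's right at -70°. The jaws read -70.0° and the wrist camera read about -69°, so the two differ by about 1°.
- **Collar:** I gripped it 90° from the screw and lowered it with almost no side force. I then drew it about 2.8 mm away from the rack until contact was felt.
- **Last checks:** The side force was a steady 4.7 N toward the rack. The collar was level to about 0.1° and its mid-height was about 100.6 mm, so it was not resting on the step.
- **Bystanders:** The tin and the bowl measured within 3 mm of where they started, which is about the camera's accuracy. I did not measure the gouge again, but the arm did not go near it after the start.
- **Discrepancy:** The gripper opening read about 1.5 mm under the true width on both the spindle and the collar. I put that down to the pads giving slightly.

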